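# Lock the funnel and fill the shake-test canister

### The arm

A 6-joint arm with a two-finger parallel gripper is mounted at the origin on the work surface. World frame = base frame: x ahead of the robot, y to its left, z up, the work surface at z = 0. Lengths are in m, angles in rad, forces in N, time in s.
With the tool pointing down it reaches from about 0.4 to 0.925 m from the base axis. Payload 12.5 kg.
Tool frame: the origin (TCP) lies midway between the tips of the shut fingers; the grasp point (between the pads) lies ctrl.grasp_offset behind it (ctrl.grasp_offset is the distance from the TCP to the grasp point, in m); y points along the fingers, x is the direction in which the jaws open and shut, and the axes are right-handed (so a half turn about y gives the same grasp; the last joint's range is limited). The gripper opens to 95 mm and grips with 3 to 60 N. Pads are 20 mm wide; open, the fingers measure 119 mm over their backs; the gripper's body (75 mm by 180 mm) begins 59 mm behind the grasp point.
Start: joints at [-1.403, 0.491, 1.559, -0, 1.092, -0.106], TCP at [0.169, -0.602, 0.215] pointing down, gripper open.
Joint ranges: [-3.1, 3.1], [-0.84, 2.19], [0.05, 2.79], [-1.13, 4.28], [0.06, 2.93], [-2.69, 2.69]. Speed limits (rad/s): [2.22, 2.22, 2.79, 3.14, 3.14, 3.14].

### API

Orientations are given as a unit quaternion [x, y, z, w].
In Python, from rig import ctrl gives the robot as it stands. The module is installed in compiled form; this text tells all that it offers.
- The arm moves only by the tool jog_arm, never from a script. Its argument "series" is a list of rows, each an object with "dp": the shift along the tool's x, y, z in mm, a list of three; "rot": the turn, a rotation vector about the tool's x, y, z in rad, a list of three; "jaw": the opening, from 0 (shut) to 1 (fully open). A call has 1 to 20 rows; each row is the pose to reach, as a shift and turn from the pose measured when the call began, along the tool's axes at that moment; what a row does not reach only later rows make up. A row lasts 1/10 s, in which the tool goes at most 50 mm and 8.59 degrees, less where a joint would pass 70% of its speed; a pose out of reach is approached as far as the arm can. A call with a gripper value outside its range is refused whole. The fingers move at their own pace and stop on an object; "squeeze" is the grip in N (left out, the last holds). Time passes only in rows, so rows that repeat a pose let the fingers close. It gives the time, the measured TCP pose, the force and the opening at its end, in the units of the state.
- ctrl.state(): the state, without advancing time (a new reading comes with each control period).
- ctrl.camera(name): name is "scene" or "top" or "wrist"; returns (picture, depth): 420x560x3 uint8, blue, green, red; 420x560 float32, m along the optical axis (not along the pixel's ray), 0 where there is no reading.
- ctrl.camera_params(name): a dict with "mtx" (3x3 intrinsics, pixels), "cam_to_world" (4x4, takes a point from camera to world coordinates). Camera axes: x right, y down, z forward; pixel columns grow to the right and rows downward; lengths in m; the calibration is good to about 2 mm. A picture is of the moment at which its call begins: read the wrist's pose just before it. camera_params takes no time and is no camera call; for the wrist camera it gives the pose at the moment of the call.
- ctrl.close_job(): hands the job in, once; it reports no verdict.
The state is a dict: "t": time; "q": joint angles; "joint_vel": joint speeds; "joint_efforts": joint torques, N m; "position": TCP position; "orientation": TCP orientation; "force": force on the tool from outside, world axes, zero at the start; "moment": the same for the moment, N m; "width": finger opening in m.
Only numpy, scipy, OpenCV 4.12 (cv2) and the standard library are available. Lean on these libraries where they do the work, as an engineer would, in place of code of your own. Each camera call takes 0.05 s, during which the arm holds its last target. There are 200 camera calls.

### The job

Swing the funnel over the canister and lock the arm with the ball-lock pin: hold its thumb button in, push it fully home through the arm and the lug, and let the button spring out. Then get every ferrite core into the canister through the locked funnel, both those loose on the bench and those in the pouring bay of the divided tray, without letting the brass blocks out of the other bay. Stand the tray back upright on its mat where it was, and leave the rest of the bench as it is.

Things in the scene. Friction and masses are not known exactly. Their poses are not given: they have to be found in the camera images.
- funnel_arm (a joint): swing arm on the pivot post (vertical hinge), rad: 0 = against its stop, funnel over the canister and arm hole in line with the lug hole; larger = swung away, up to 1.3 (clockwise seen from above, so the knob end comes towards -x of the stand). Stays where it is left; about 1 N at the knob moves it
- stand: filling stand, fixed: aluminium base plate 100 x 310 x 12 mm with a steel pivot post, a clear canister (66 mm across, inner width 60 mm, rim 82 mm above the bench) and an upright steel lug plate with a 14.5 mm hole. Origin on the bench under the post; +y runs from the post to the canister (125 mm), -y to the lug (80 mm), +x is the way the pin goes in; z up
- pin: ball-lock pin lying on the bench. Origin on its axis at the shoulder, where shank meets head (14 mm above the bench as it lies). Shank along +x: 12 mm thick, 48 mm long, tapered tip. Black box-shaped head from x = 0 to -40 mm, 24 mm wide (y), 28 mm tall (z). A steel thumb button stands 6 mm proud of its +y side, 20 mm long around x = -22 mm, 18 mm tall. Fully home, the shoulder is against the ear
- pin_button (a joint): thumb button, m: 0 = out (locked), 0.005 = fully in; 2.8 N starts it, 6.3 N holds it fully in. Squeeze button and head between the fingers from above, across the pin's y, with 20 N or more. With the button out two studs stand out above and below the shank (19 mm over both), 29 to 35 mm from the shoulder, and pass no hole; with it in they lie within the shank
- tray: white divided pouring tray, about 200 g empty, 60 mm wide. Origin at the underside below the divider; z up. Pouring bay on the -x side: flat floor 4 mm thick to x = -46 mm, then a chute sloping up and outwards, 50 degrees from upright, to a lip 52 mm wide whose middle is at x = -95, y = 0, z = 45 mm. Back bay on the +x side, 34 x 52 mm, walls and divider 50 mm high
- tray_handle (a point): grip point of the tray's upright handle plate, at x = -15, y = 68, z = 54 mm of the tray; axes as the tray's. Plate 10 mm thick along y, 40 mm wide along x, 76 mm high; 33 mm of clear space between plate and tray above 8 mm height. Grip from above, fingers across y, 40 to 60 N
- back_bay (a point): middle of the tray's back bay, 20 mm above its underside. With the tray tipped 65 to 75 degrees towards its -x (lip down) the cores slide down the chute and what is in the back bay stays; well past 90 degrees it would come out
- canister_floor (a point): centre of the canister's inner floor, 17 mm above the bench, under a blunt cone 12 mm high that keeps cores from stacking; a core inside lies within 20 mm of it sideways and below the rim
- funnel_rim (a point): centre of the funnel's mouth on the swing arm, 156 mm above the bench; the mouth is 126 mm wide inside, narrowing to a spout of 43 mm bore; moves with the arm
- knob_grip (a point): grip point on the arm's upright black knob (16 mm thick, 132 mm from the pivot on the end away from the funnel, top at 155 mm above the bench, the point at 143 mm, free of the arm from 124 mm up). Its axes are the arm's, equal to the stand's when the joint is 0
- ear_hole (a point): centre of the near (-x) mouth of the 14.5 mm hole in the arm's upright ear (44 mm square, 8 mm thick), 110 mm above the bench and 80 mm from the pivot; the hole runs along the arm's x axis. At joint 0 the ear stands 10 mm in front of the lug, which is 8 mm thick with its 14.5 mm hole at the same height: 26 mm from this mouth to the lug's far face
- mat_spot (a point): where the tray's origin stands at the start, on the black rubber mat (130 x 150 mm, 3 mm thick, fixed); axes are the mat's
- core0: ferrite core: dark solid cylinder 20 mm across and 14 mm tall, 18 g, with a pale dot on each end; origin at its centre, z along its axis. Starts in the tray's pouring bay; may be absent
- core1: ferrite core: dark solid cylinder 20 mm across and 14 mm tall, 18 g, with a pale dot on each end; origin at its centre, z along its axis. Starts in the tray's pouring bay; may be absent
- core2: ferrite core: dark solid cylinder 20 mm across and 14 mm tall, 18 g, with a pale dot on each end; origin at its centre, z along its axis. Starts in the tray's pouring bay; may be absent
- core3: ferrite core: dark solid cylinder 20 mm across and 14 mm tall, 18 g, with a pale dot on each end; origin at its centre, z along its axis. Starts in the tray's pouring bay; may be absent
- core4: ferrite core: dark solid cylinder 20 mm across and 14 mm tall, 18 g, with a pale dot on each end; origin at its centre, z along its axis. Starts lying loose on the bench, standing on its end; may be absent
- core5: ferrite core: dark solid cylinder 20 mm across and 14 mm tall, 18 g, with a pale dot on each end; origin at its centre, z along its axis. Starts lying loose on the bench, standing on its end; may be absent
- core6: ferrite core: dark solid cylinder 20 mm across and 14 mm tall, 18 g, with a pale dot on each end; origin at its centre, z along its axis. Starts lying loose on the bench, standing on its end; may be absent
- block0: brass terminal block 14 x 12 x 18 mm in the tray's back bay; origin at its centre; to stay there
- block1: brass terminal block 14 x 12 x 18 mm in the tray's back bay; origin at its centre; to stay there
- flux_bottle: bystander, leave alone: small bottle, 36 mm across, 85 mm high; origin under its centre
- solder_spool: bystander, leave alone: spool, 52 mm across, 42 mm high; origin under its centre
- heat_sink: bystander, leave alone: finned heat sink 60 x 50 x 26 mm; origin under its centre
Mind the look-alikes: they are no part of the job. Leave any blue look-alike of the pin alone.

How it is judged:
On the way, in this order (a step that is already met when the one before it is completed fails the run):
1. the arm is at its stop and the pin is fully home with its button out (value of joint funnel_arm below 0.06 rad and distance between pin and ear_hole below 0.008 m and angle between the x axis of pin and the x axis of stand, either way round below 0.2 rad and value of joint pin_button below 0.0015 m), for 0.3 s.
2. every core lies in the canister, the arm still locked (all of step 1 and horizontal distance between each of core0, core1, core2, core3, core4, core5, core6 and canister_floor below 0.035 m and height (world z) of each of core0, core1, core2, core3, core4, core5, core6 below 0.08 m), for 0.2 s.
At the end, for the whole second after the job is handed in: arm within 0.06 rad of its stop; pin's shoulder within 8 mm of the arm hole's mouth, axis within 0.2 rad, button out (under 1.5 mm in); every core in the canister; tray upright (0.1 rad), at rest on the mat within 40 mm of mat_spot; all blocks in the back bay (all of step 2 and horizontal distance between tray and mat_spot below 0.04 m and angle between tray's own z axis and vertical below 0.1 rad and height (world z) of tray below 0.01 m and linear speed of tray below 0.02 m/s and distance between each of block0, block1 and back_bay below 0.05 m); the robot touches nothing.
It fails at once if a brass block leaves the back bay (distance between any of block0, block1 and back_bay above 0.06 m).
It fails at once if a bystander is shoved more than 4 cm (distance of any of flux_bottle, solder_spool, heat_sink from where it was at the start of the episode above 0.04 m).
It fails at once if a core is put into the canister before the pin is in (distance between pin and ear_hole above 0.07 m and ((horizontal distance between core0 and canister_floor below 0.03 m and height (world z) of core0 below 0.08 m) or (horizontal distance between core1 and canister_floor below 0.03 m and height (world z) of core1 below 0.08 m) or (horizontal distance between core2 and canister_floor below 0.03 m and height (world z) of core2 below 0.08 m) or (horizontal distance between core3 and canister_floor below 0.03 m and height (world z) of core3 below 0.08 m) or (horizontal distance between core4 and canister_floor below 0.03 m and height (world z) of core4 below 0.08 m) or (horizontal distance between core5 and canister_floor below 0.03 m and height (world z) of core5 below 0.08 m) or (horizontal distance between core6 and canister_floor below 0.03 m and height (world z) of core6 below 0.08 m))).
Of core0, core1, core2, core3 only 2 to 4 are there at a start; the rules pass over those that are not, and their reading is None.
Of core4, core5, core6 only 1 to 3 are there at a start; the rules pass over those that are not, and their reading is None.
At some moment in a run one of pin, core4, core5, core6 may be knocked a few centimetres aside while the robot is not near it.
It also fails if it takes over 210 s, if anything falls off the work surface, if the arm or the gripper's body presses on something with over 40 N, if the wrist force passes 120 N, or if a joint passes its speed limit or range.

## Working session

There is one attempt and no reset: what is moved stays moved. The work goes in short steps, Python scripts to look and compute and a tool call to move; the robot and the scene stay as the last step left them, time stands still between calls to the robot, and variables do not carry over. Pictures are saved under pics/ and viewed, about 12 in all and at most 16, crops included, and the job is handed in when it is done.

Besides the shell and the picture viewer there is one more tool, called after "Request:" by a JSON object that holds its "method" and its "body", one argument or row to a line. jog_arm: Moves the arm, as the interface text tells. Its arguments: {"type":"object","properties":{"series":{"type":"array","items":{"type":"object","properties":{"dp":{"type":"array","items":{"type":"number"}},"rot":{"type":"array","items":{"type":"number"}},"jaw":{"type":"number"}}}},"squeeze":{"type":"number"}},"required":["series"]}

```bash
mkdir -p pics
cat > h.py <<'E'
import numpy as np, cv2
from rig import ctrl
from scipy.spatial.transform import Rotation as R
def cloud(name):
    P=ctrl.camera_params(name); im,d=ctrl.camera(name)
    K=P["mtx"];T=np.array(P["cam_to_world"])
    v,u=np.mgrid[:420,:560]
    c=np.stack([(u-K[0][2])/K[0][0]*d,(v-K[1][2])/K[1][1]*d,d],-1)
    w=c@T[:3,:3].T+T[:3,3]; w[d==0]=np.nan
    return im,d,w
def plan(pos,Rt=None):
    """dp mm and rotvec from the present TCP to target pos (TCP), rotation"""
    s=ctrl.state(); R0=R.from_quat(s["orientation"])
    dp=R0.inv().apply(np.array(pos)-s["position"])*1000
    rv=(R0.inv()*Rt).as_rotvec() if Rt is not None else np.zeros(3)
    return dp.round(1),rv.round(4)
E
python3 - <<'E'
from h import *
s=ctrl.state();print(s, ctrl.grasp_offset); print(R.from_quat(s["orientation"]).as_matrix().round(3))
for n in ["scene","top"]:
    im,d,w=cloud(n); cv2.imwrite(f"pics/{n}0.png",cv2.resize(im,(800,600),interpolation=cv2.INTER_CUBIC)); np.savez(f"{n}0.npz",im=im,w=w,d=d)
    P=ctrl.camera_params(n);print(n,P["mtx"],np.array(P["cam_to_world"]).round(3))
E
```

```text
{'t': 0.0, 'q': array([-1.40260439e+00,  4.91540275e-01,  1.55944619e+00,  1.16656100e-05,
        1.09170142e+00, -1.05610663e-01]), 'joint_vel': array([-4.37037636e-05,  7.55203698e-04, -1.33316615e-03,  2.66582737e-03,
        4.67837929e-04,  1.22511061e-03]), 'joint_efforts': array([-3.25188375e-05, -6.12640500e+01, -2.58177978e+01,  6.92064967e-02,
        4.81839781e-02, -8.83274083e-05]), 'position': array([ 0.16897376, -0.60147267,  0.21407485]), 'orientation': array([-0.56328985,  0.42736598, -0.42680651,  0.5638254 ]), 'force': array([-0.29094428, -0.18358458,  0.3868473 ]), 'moment': array([-0.01075405, -0.02678202,  0.03832843]), 'width': 0.09503411233616928} 0.0188
[[ 0.27  -0.     0.963]
 [-0.963  0.001  0.27 ]
 [-0.001 -1.     0.   ]]
scene [[413.45612554   0.         274.0390665 ]
 [  0.         413.45612554 218.56645834]
 [  0.           0.           1.        ]] [[-0.719  0.461 -0.52   1.126]
 [ 0.695  0.474 -0.541  0.568]
 [-0.003 -0.75  -0.661  0.823]
 [ 0.     0.     0.     1.   ]]
top [[521.80524662   0.         280.66174929]
 [  0.         521.80524662 200.60879161]
 [  0.           0.           1.        ]] [[ 0.004 -0.999  0.051  0.521]
 [-1.    -0.003  0.01   0.006]
 [-0.01  -0.051 -0.999  1.288]
 [ 0.     0.     0.     1.   ]]
```

View pics/scene0.png

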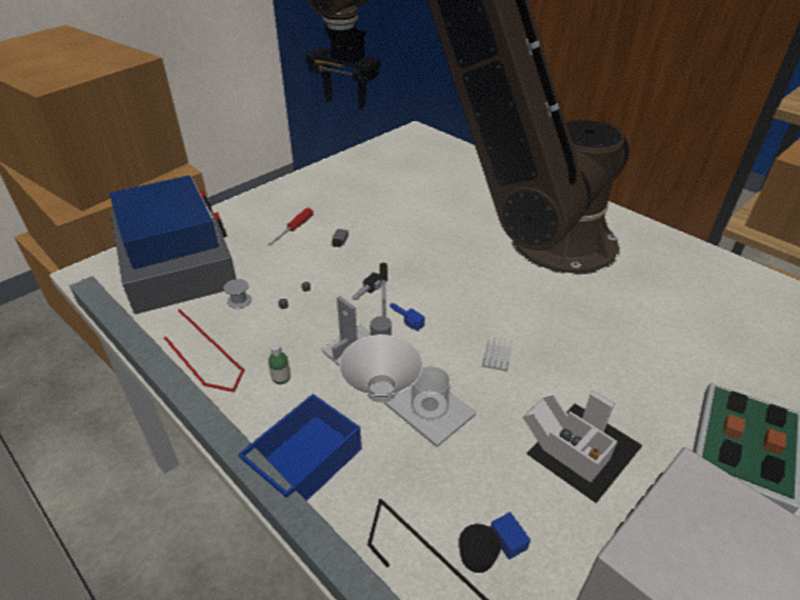

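View pics/top0.png

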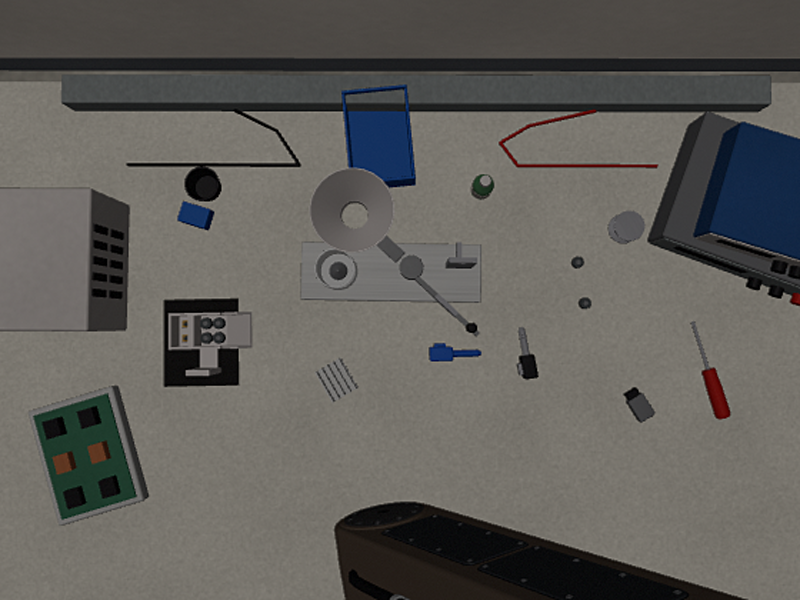

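The scene view and the top view (800x600) agree:
- **Funnel arm:** swung away, with the knob at top (472,328). The post is at (411,267), the lug at (460,260) and the canister at (337,270).
- **Pin candidates:** black head with steel shank at (527,355), blue look-alike at (455,352), grey USB-like part at (638,404), screwdriver at (712,390). By the description I choose (527,355).
- **Loose core candidates:** (577,262) and (585,303). The black cup at (203,184) and the knob are not cores.
- **Tray:** at (207,330), with 4 cores, the lip to the right (-y) and the handle at (205,365).

```bash
cat > m1.py <<'E'
from h import *
z=np.load("top0.npz");im,w=z["im"],z["w"]
T=np.array(ctrl.camera_params("top")["cam_to_world"]);K=ctrl.camera_params("top")["mtx"]
def ray(u,v,h):
    r=T[:3,:3]@[(u-K[0][2])/K[0][0],(v-K[1][2])/K[1][1],1]; return T[:3,3]+r*(h-T[2,3])/r[2]
def box(u0,v0,u1,v1):
    s=(slice(int(v0*.7),int(v1*.7)),slice(int(u0*.7),int(u1*.7)));return im[s],w[s],(int(u0*.7),int(v0*.7))
hsv=cv2.cvtColor(im,cv2.COLOR_BGR2HSV)
def blob(b,zlo,zhi,h,name):
    i,ww,o=box(*b); m=((ww[...,2]>zlo)&(ww[...,2]<zhi)).astype(np.uint8)
    n,l,st,c=cv2.connectedComponentsWithStats(m)
    for k in range(1,n):
        if st[k,4]>8:
            p=ww[l==k]
            (cx,cy),wh,a=cv2.minAreaRect(np.argwhere(l==k)[:,::-1].astype(np.float32))
            print(name,st[k,4],"cen",ray(c[k,0]+o[0],c[k,1]+o[1],h).round(4),"zmax",p[:,2].max().round(3),"zmed",np.median(p[:,2]).round(3),"minmax",p.min(0).round(3),p.max(0).round(3),"rect",np.round(wh,1),round(a,1))
blob((565,245,600,320),.007,.05,.014,"core")
blob((505,320,550,390),.006,.05,.014,"pin")
blob((505,320,550,390),.022,.05,.028,"pinhead")
blob((455,315,490,340),.13,.17,.155,"knob")
blob((395,250,430,285),.1,.2,.12,"post")
blob((300,160,400,255),.14,.17,.156,"funnel")
blob((440,235,485,275),.08,.17,.13,"lug")
blob((290,235,500,305),.009,.016,.012,"plate")
blob((312,245,362,295),.07,.09,.082,"can")
blob((160,295,255,390),.06,.1,.076,"handle")
blob((160,295,255,390),.01,.06,.05,"tray")
# mat by colour
i,ww,o=box(155,290,260,395); m=(i.max(2)<40).astype(np.uint8)
ys,xs=np.nonzero(m); r=cv2.minAreaRect(np.c_[xs,ys].astype(np.float32)); print("mat",ray(r[0][0]+o[0],r[0][1]+o[1],.003).round(4),r)
c=im[200:290,340:480]; a=cv2.resize(im[225:270,280:390],(792,324),interpolation=cv2.INTER_CUBIC); 
cv2.imwrite("pics/pin0.png",cv2.convertScaleAbs(a,alpha=1.5))
E
python3 m1.py
```

```text
core 52 cen [ 0.6306 -0.2811  0.014 ] zmax 0.022 zmed 0.014 minmax [ 0.621 -0.291  0.007] [ 0.641 -0.272  0.022] rect [7.1 7.8] 45.0
core 53 cen [ 0.5609 -0.2937  0.014 ] zmax 0.02 zmed 0.014 minmax [ 0.553 -0.303  0.008] [ 0.57  -0.284  0.02 ] rect [7. 8.] 90.0
pin 300 cen [ 0.4655 -0.193   0.014 ] zmax 0.034 zmed 0.025 minmax [ 0.432 -0.21   0.006] [ 0.518 -0.178  0.034] rect [36.5 13.3] 78.7
pinhead 179 cen [ 0.4523 -0.1946  0.028 ] zmax 0.034 zmed 0.027 minmax [ 0.432 -0.21   0.022] [ 0.473 -0.179  0.034] rect [16.7 12.4] 78.7
knob 46 cen [ 0.5184 -0.0884  0.155 ] zmax 0.16 zmed 0.154 minmax [ 0.512 -0.096  0.139] [ 0.525 -0.081  0.16 ] rect [6. 7.] 90.0
post 41 cen [0.6322 0.0242 0.12  ] zmax 0.112 zmed 0.109 minmax [0.622 0.016 0.101] [0.64  0.03  0.112] rect [8. 6.] 90.0
post 253 cen [0.6099 0.0018 0.12  ] zmax 0.133 zmed 0.126 minmax [ 0.587 -0.02   0.106] [0.629 0.02  0.133] rect [18. 19.] 0.0
funnel 1144 cen [0.7006 0.0956 0.156 ] zmax 0.161 zmed 0.15 minmax [0.632 0.031 0.14 ] [0.763 0.159 0.161] rect [59. 58.] 90.0
lug 120 cen [ 0.6215 -0.0756  0.13  ] zmax 0.136 zmed 0.1
[... 831 characters left out ...]
. 2.] 90.0
can 132 cen [0.6114 0.1295 0.082 ] zmax 0.087 zmed 0.081 minmax [0.582 0.096 0.07 ] [0.645 0.161 0.087] rect [27.8 26.9] 18.4
handle 14 cen [0.5408 0.2857 0.076 ] zmax 0.075 zmed 0.063 minmax [0.54  0.282 0.061] [0.542 0.296 0.075] rect [1. 6.] 90.0
handle 11 cen [0.4852 0.2838 0.076 ] zmax 0.071 zmed 0.066 minmax [0.483 0.279 0.06 ] [0.486 0.293 0.071] rect [1. 6.] 90.0
handle 86 cen [0.444  0.3467 0.076 ] zmax 0.085 zmed 0.078 minmax [0.439 0.329 0.061] [0.449 0.367 0.085] rect [ 4. 18.] 90.0
tray 1307 cen [0.5066 0.3371 0.05  ] zmax 0.059 zmed 0.029 minmax [0.439 0.268 0.01 ] [0.543 0.406 0.059] rect [42.8 58. ] 88.6
mat [0.49   0.3648 0.003 ] ((32.5, 36.5), (61.0, 51.0), 90.0)
```

```bash
echo ok
```

```text
ok
```

View pics/pin0.png

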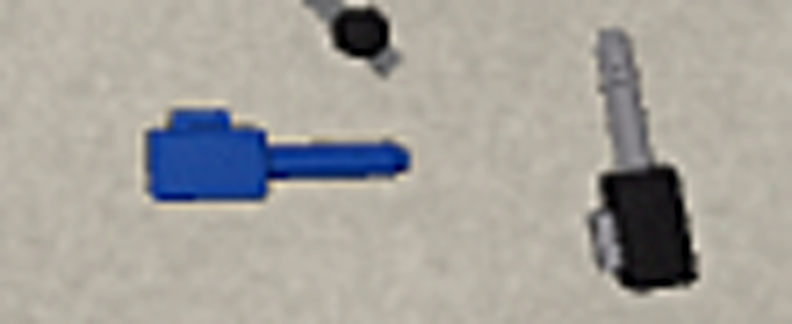

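The crop confirms the pin: black head, steel button on the left (+y), shank up the picture with yaw about 0.19. The blue part is the look-alike. Next I compute the move to the knob.

```bash
cat >> h.py <<'E'
def down(ang):
    """tool pointing down, jaw axis (tool x) at world yaw ang"""
    c,s=np.cos(ang),np.sin(ang); return R.from_matrix(np.array([[c,0,-s],[s,0,c],[0,-1,0]]))
E
python3 - <<'E'
from h import *
print(down(np.radians(-74.3)).as_matrix().round(3))
# arm angle from post and knob
k=np.array([.5184,-.0884])-[.6105,.002]; th=np.arctan2(-k[0],-k[1]); print(th,np.hypot(*k))
print(plan([.518,-.088,.20],down(-th)))
print(plan([.518,-.088,.130],down(-th)))
E
```

```text
[[ 0.271  0.     0.963]
 [-0.963  0.     0.271]
 [ 0.    -1.    -0.   ]]
0.7947129624802386 0.1290525861809829
(array([-400. ,   14.6,  474.9]), array([-3.000e-04, -5.023e-01, -9.000e-04]))
(array([-399.9,   84.6,  474.9]), array([-3.000e-04, -5.023e-01, -9.000e-04]))
```

Request:
{"method": "jog_arm", "body": {
  "series": [
    {"dp": [-400,15,475],"rot": [0,-0.502,0],"jaw": 0.6},
    {"dp": [-400,15,475],"rot": [0,-0.502,0],"jaw": 0.6},
    {"dp": [-400,15,475],"rot": [0,-0.502,0],"jaw": 0.6},
    {"dp": [-400,15,475],"rot": [0,-0.502,0],"jaw": 0.6},
    {"dp": [-400,15,475],"rot": [0,-0.502,0],"jaw": 0.6},
    {"dp": [-400,15,475],"rot": [0,-0.502,0],"jaw": 0.6},
    {"dp": [-400,15,475],"rot": [0,-0.502,0],"jaw": 0.6},
    {"dp": [-400,15,475],"rot": [0,-0.502,0],"jaw": 0.6},
    {"dp": [-400,15,475],"rot": [0,-0.502,0],"jaw": 0.6},
    {"dp": [-400,15,475],"rot": [0,-0.502,0],"jaw": 0.6},
    {"dp": [-400,15,475],"rot": [0,-0.502,0],"jaw": 0.6},
    {"dp": [-400,15,475],"rot": [0,-0.502,0],"jaw": 0.6},
    {"dp": [-400,15,475],"rot": [0,-0.502,0],"jaw": 0.6},
    {"dp": [-400,15,475],"rot": [0,-0.502,0],"jaw": 0.6},
    {"dp": [-400,15,475],"rot": [0,-0.502,0],"jaw": 0.6}
  ],
  "squeeze": 8
}}

```text
t: 1.6
position: [0.5178, -0.0878, 0.1993]
orientation: [-0.652, 0.274, -0.273, 0.652]
force: [-0.7, -0.6, -0.4]
width: 0.0571
```

Request:
{"method": "jog_arm", "body": {
  "series": [
    {"dp": [0,40,0],"jaw": 0.6},
    {"dp": [0,70,0],"jaw": 0.6},
    {"dp": [0,70,0],"jaw": 0.6},
    {"dp": [0,70,0],"jaw": 0.6},
    {"dp": [0,70,0],"jaw": 0.05},
    {"dp": [0,70,0],"jaw": 0.05},
    {"dp": [0,70,0],"jaw": 0.05},
    {"dp": [0,70,0],"jaw": 0.05},
    {"dp": [0,70,0],"jaw": 0.05},
    {"dp": [0,70,0],"jaw": 0.05},
    {"dp": [0,70,0],"jaw": 0.05}
  ],
  "squeeze": 8
}}

```text
schema error: expected keys dp, rot, jaw
```

Run:
```python
from h import *
s=ctrl.state();print(s["width"],s["position"],s["force"])
p=s["position"];c=np.array([.6105,.002])
k=p[:2]-c; r=np.hypot(*k); th=np.arctan2(-k[0],-k[1]);print(r,th)
for f in np.arange(1,11)/10:
    a=th*(1-f)-(0.03 if f==1 else 0)
    print(plan([c[0]-r*np.sin(a),c[1]-r*np.cos(a),p[2]],down(-.7947+th-a)))
im,d,w=cloud("wrist");cv2.imwrite("pics/w1.png",im)
```

```text
0.05710628910563273 [ 0.51780253 -0.08783794  0.19925961] [-0.72109595 -0.64096549 -0.41800739]
0.12908786067806646 0.8010624770165442
(array([10.3, -0. ,  0.3]), array([-0.0001, -0.0792, -0.0014]))
(array([20.6, -0. ,  1.5]), array([-1.000e-04, -1.593e-01, -1.400e-03]))
(array([30.8, -0. ,  3.5]), array([-2.000e-04, -2.395e-01, -1.400e-03]))
(array([40.7, -0.1,  6.3]), array([-2.000e-04, -3.196e-01, -1.400e-03]))
(array([50.4, -0.1,  9.9]), array([-3.000e-04, -3.997e-01, -1.400e-03]))
(array([59.8, -0.1, 14.2]), array([-4.000e-04, -4.798e-01, -1.400e-03]))
(array([68.8, -0.1, 19.3]), array([-4.000e-04, -5.599e-01, -1.400e-03]))
(array([77.4, -0.1, 25.1]), array([-5.0e-04, -6.4e-01, -1.4e-03]))
(array([85.4, -0.1, 31.5]), array([-5.000e-04, -7.201e-01, -1.400e-03]))
(array([95.7, -0.1, 41.4]), array([-6.000e-04, -8.302e-01, -1.300e-03]))
```

All keys are required in every row. The arc is already computed and does not depend on z.

Request:
{"method": "jog_arm", "body": {
  "series": [
    {"dp": [0,40,0],"rot": [0,0,0],"jaw": 0.6},
    {"dp": [0,70,0],"rot": [0,0,0],"jaw": 0.6},
    {"dp": [0,70,0],"rot": [0,0,0],"jaw": 0.6},
    {"dp": [0,70,0],"rot": [0,0,0],"jaw": 0.6},
    {"dp": [0,70,0],"rot": [0,0,0],"jaw": 0.05},
    {"dp": [0,70,0],"rot": [0,0,0],"jaw": 0.05},
    {"dp": [0,70,0],"rot": [0,0,0],"jaw": 0.05},
    {"dp": [0,70,0],"rot": [0,0,0],"jaw": 0.05},
    {"dp": [0,70,0],"rot": [0,0,0],"jaw": 0.05},
    {"dp": [0,70,0],"rot": [0,0,0],"jaw": 0.05}
  ],
  "squeeze": 8
}}

```text
t: 2.65
position: [0.5176, -0.0884, 0.1295]
orientation: [-0.652, 0.274, -0.273, 0.652]
force: [-0.8, -0.4, 2.4]
width: 0.0156
```

Request:
{"method": "jog_arm", "body": {
  "series": [
    {"dp": [10.3,0,0.3],"rot": [0,-0.08,0],"jaw": 0.05},
    {"dp": [20.6,0,1.5],"rot": [0,-0.16,0],"jaw": 0.05},
    {"dp": [30.8,0,3.5],"rot": [0,-0.24,0],"jaw": 0.05},
    {"dp": [40.7,0,6.3],"rot": [0,-0.32,0],"jaw": 0.05},
    {"dp": [50.4,0,9.9],"rot": [0,-0.4,0],"jaw": 0.05},
    {"dp": [59.8,0,14.2],"rot": [0,-0.48,0],"jaw": 0.05},
    {"dp": [68.8,0,19.3],"rot": [0,-0.56,0],"jaw": 0.05},
    {"dp": [77.4,0,25.1],"rot": [0,-0.64,0],"jaw": 0.05},
    {"dp": [85.4,0,31.5],"rot": [0,-0.72,0],"jaw": 0.05},
    {"dp": [92.9,0,38.5],"rot": [0,-0.8,0],"jaw": 0.05},
    {"dp": [95.7,0,41.4],"rot": [0,-0.8,0],"jaw": 0.05},
    {"dp": [95.7,0,41.4],"rot": [0,-0.8,0],"jaw": 0.05},
    {"dp": [95.7,0,41.4],"rot": [0,-0.8,0],"jaw": 0.05}
  ],
  "squeeze": 8
}}

```text
t: 3.95
position: [0.6113, -0.1277, 0.1289]
orientation: [-0.707, 0.001, 0.005, 0.708]
force: [-16.4, -2.7, 5.9]
width: 0.0278
```

Request:
{"method": "jog_arm", "body": {
  "series": [
    {"dp": [-5,0,0],"rot": [0,0,0],"jaw": 0.6},
    {"dp": [-5,0,0],"rot": [0,0,0],"jaw": 0.6},
    {"dp": [-5,0,0],"rot": [0,0,0],"jaw": 0.6},
    {"dp": [-5,-50,0],"rot": [0,0,0],"jaw": 0.6},
    {"dp": [-5,-100,0],"rot": [0,0,0],"jaw": 0.6},
    {"dp": [-5,-100,0],"rot": [0,0,0],"jaw": 0.8}
  ],
  "squeeze": 8
}}

```text
t: 4.55
position: [0.6097, -0.1285, 0.2356]
orientation: [0.708, 0.003, -0.001, -0.706]
force: [-0.8, 0.3, -1.0]
width: 0.0608
```

Run:
```python
from h import *
for n in ["top","scene"]:
    im,d,w=cloud(n); np.savez(f"{n}1.npz",im=im,w=w,d=d)
z=np.load("top1.npz");w=z["w"];im=z["im"]
# pin
s=(slice(215,280),slice(345,390)); ww=w[s]; m=(ww[...,2]>.022)&(ww[...,2]<.05)
print("head",m.sum(),ww[m].mean(0))
p=ww[(ww[...,2]>.006)&(ww[...,2]<.05)][:,:2]; (c,a,an)=cv2.minAreaRect((p*1000).astype(np.float32));print("pin",c,a,an)
print(plan([.451,-.193,.2],down(-np.pi/2+.19)))
cv2.imwrite("pics/top1.png",cv2.convertScaleAbs(cv2.resize(im[140:290,190:390],(800,600),interpolation=cv2.INTER_CUBIC),alpha=1.5))
```

```text
head 0 [nan nan nan]
pin (0.0, 0.0) (0.0, 0.0) 0.0
(array([-156.7,   30.7,  -64.2]), array([ 0.0032,  1.3866, -0.0051]))<stdin>:7: RuntimeWarning: Mean of empty slice.
  ret = um.true_divide(
```

View pics/top1.png

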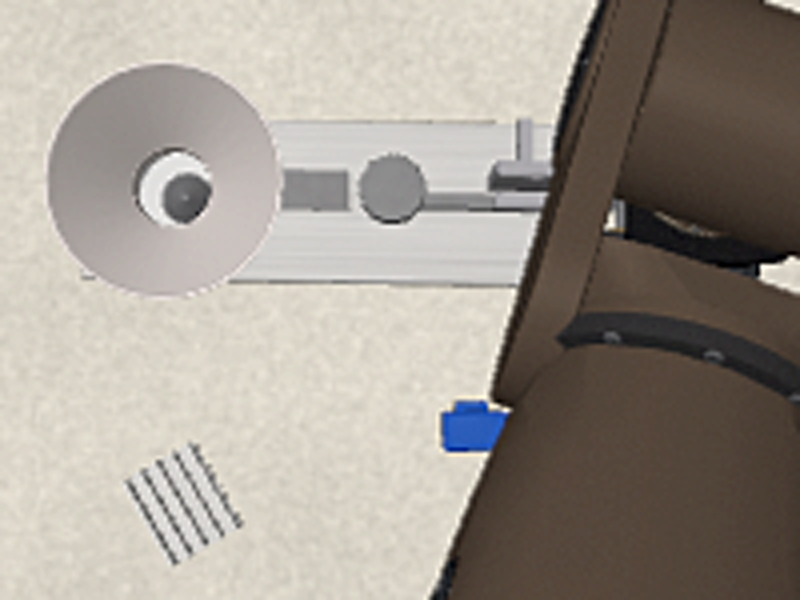

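The funnel now sits over the canister at (163,180), but the robot arm hides the pin. I'll move above the pin and use the wrist camera.

Request:
{"method": "jog_arm", "body": {
  "series": [
    {"dp": [-40,0,-16],"rot": [0,0.15,0],"jaw": 0.6},
    {"dp": [-80,0,-32],"rot": [0,0.3,0],"jaw": 0.6},
    {"dp": [-120,0,-50],"rot": [0,0.45,0],"jaw": 0.6},
    {"dp": [-157,10,-64],"rot": [0,0.6,0],"jaw": 0.6},
    {"dp": [-157,10,-64],"rot": [0,0.75,0],"jaw": 0.6},
    {"dp": [-157,10,-64],"rot": [0,0.9,0],"jaw": 0.6},
    {"dp": [-157,10,-64],"rot": [0,1.05,0],"jaw": 0.6},
    {"dp": [-157,10,-64],"rot": [0,1.2,0],"jaw": 0.6},
    {"dp": [-157,10,-64],"rot": [0,1.33,0],"jaw": 0.6},
    {"dp": [-157,10,-64],"rot": [0.003,1.387,-0.005],"jaw": 0.6},
    {"dp": [-157,10,-64],"rot": [0.003,1.387,-0.005],"jaw": 0.6}
  ],
  "squeeze": 30
}}

```text
t: 5.75
position: [0.4504, -0.1925, 0.2195]
orientation: [0.545, -0.451, 0.45, -0.545]
force: [-0.1, -0.3, -0.8]
width: 0.0568
```

Run:
```python
from h import *
P=ctrl.camera_params("wrist");print(np.array(P["cam_to_world"]).round(3))
im,d,w=cloud("wrist"); np.savez("w1.npz",im=im,w=w,d=d)
cv2.imwrite("pics/w1.png",im)
m=((w[...,2]>.006)&(w[...,2]<.04)).astype(np.uint8)
n,l,st,c=cv2.connectedComponentsWithStats(m)
for k in range(1,n):
    if st[k,4]>150:
        p=w[l==k]; r=cv2.minAreaRect((p[:,:2]*1000).astype(np.float32)); h=p[p[:,2]>.023]
        print(st[k],np.round(r[0],1),np.round(r[1],1),r[2], len(h), cv2.minAreaRect((h[:,:2]*1000).astype(np.float32)) if len(h)>20 else "", np.median(h[:,2]) if len(h) else "")
```

```text
[[ 0.189 -0.938 -0.289  0.532]
 [-0.982 -0.181 -0.054 -0.177]
 [-0.001  0.294 -0.956  0.39 ]
 [ 0.     0.     0.     1.   ]]
[   0    0  236   64 9321] [570.1  -6.5] [ 56.9 235.4] 10.5280122756958 0  
[528   0  32  38 757] [ 658.7 -422.1] [48.1 10.3] 57.37678146362305 281 ((661.572021484375, -414.04345703125), (28.209386825561523, 5.544426918029785), 60.60563659667969) 0.02975941620635647
[390  11  22  24 392] [ 631.  -281.8] [19.3 18.7] 17.02626609802246 0  
[383  88  21  20 325] [ 561.  -294.2] [19.3 19.1] 27.924985885620117 0  
[ 128  118   87   34 1652] [476.9 -72.4] [30.  87.5] 1.5214142799377441 1021 ((476.62322998046875, -65.53665924072266), (29.83890724182129, 73.75106811523438), 1.5637274980545044) 0.028323938396903614
[ 266  118   28   83 1438] [ 475.5 -189.4] [87.7 29.8] 10.464584350585938 888 ((468.60614013671875, -190.34457397460938), (73.65718078613281, 29.72926139831543), 11.365985870361328) 0.028423995459895657
[  0 123  25  51 622] [426.3 105.7] [26.6 57.2] 87.28783416748047 109 ((419.7673645019531, 100.05496978759766), (12.638008117675781, 26.244630813598633), 88.7295913696289) 0.025830421311784868
[ 517  159   32  137 1845] [ 449.9 -500.3] [169.7  23.8] 14.284137725830078 600 ((421.187255859375, -509.576904296875), (60.74326705932617, 20.467519760131836), 13.62532901763916) 0.025107685556692266
[ 408  235   35   46 1150] [ 390.7 -383. ] [53.6 30.3] 31.873737335205078 0
```

View pics/w1.png

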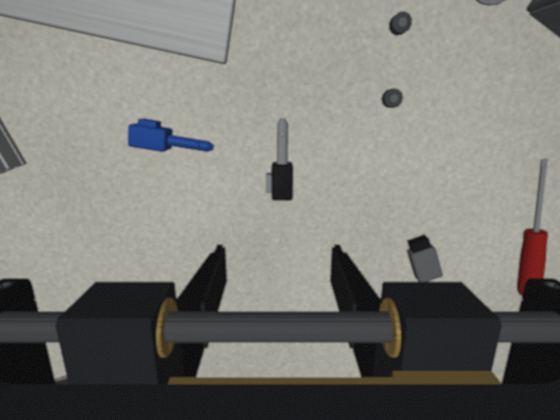

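The wrist view shows the pin's head at (282,181) centred between the fingers, with the button on its left. Measured: shoulder about (0.472,-0.193), yaw 0.18. Descending.

Request:
{"method": "jog_arm", "body": {
  "series": [
    {"dp": [2.5,50,0],"rot": [0,0,0],"jaw": 0.6},
    {"dp": [2.5,100,0],"rot": [0,0,0],"jaw": 0.6},
    {"dp": [2.5,150,0],"rot": [0,0,0],"jaw": 0.6},
    {"dp": [2.5,190,0],"rot": [0,0,0],"jaw": 0.6},
    {"dp": [2.5,208,0],"rot": [0,0,0],"jaw": 0.6},
    {"dp": [2.5,214,0],"rot": [0,0,0],"jaw": 0.6},
    {"dp": [2.5,214,0],"rot": [0,0,0],"jaw": 0.6},
    {"dp": [2.5,214,0],"rot": [0,0,0],"jaw": 0.1},
    {"dp": [2.5,214,0],"rot": [0,0,0],"jaw": 0.1},
    {"dp": [2.5,214,0],"rot": [0,0,0],"jaw": 0.1},
    {"dp": [2.5,214,0],"rot": [0,0,0],"jaw": 0.1},
    {"dp": [2.5,214,0],"rot": [0,0,0],"jaw": 0.1},
    {"dp": [2.5,214,0],"rot": [0,0,0],"jaw": 0.1},
    {"dp": [2.5,214,0],"rot": [0,0,0],"jaw": 0.1},
    {"dp": [2.5,214,0],"rot": [0,0,0],"jaw": 0.1}
  ],
  "squeeze": 35
}}

```text
t: 7.3
position: [0.4511, -0.1952, 0.0063]
orientation: [0.545, -0.45, 0.45, -0.545]
force: [-0.4, -0.3, 8.4]
width: 0.0245
```

Run:
```python
from h import *
s=ctrl.state();print(s["width"],s["position"],R.from_quat(s["orientation"]).as_matrix().round(3))
# ear geometry from top before/after
z=np.load("top1.npz");w=z["w"]
m=(w[...,2]>.08)&(w[...,2]<.14)&(w[...,1]<-.05)&(w[...,1]>-.08)&(w[...,0]>.58)&(w[...,0]<.64)
p=w[m]; 
for y in (-.078,-.07,-.062,-.055):
    q=p[abs(p[:,1]-y)<.004]; print(y,q[q[:,2]>.12][:,0].round(4),q[:,2].max())
z=np.load("scene1.npz");w=z["w"]
m=(w[...,2]>.085)&(w[...,2]<.14)&(w[...,1]<-.05)&(w[...,1]>-.11)&(w[...,0]>.58)&(w[...,0]<.64)
p=w[m];print(len(p),p.min(0),p.max(0)); q=p[p[:,0]>.615];print("lug edge y",np.percentile(q[:,1],[1,50,99]),np.percentile(q[:,0],[1,50,99]))
```

```text
0.024521579265722522 [ 0.45110745 -0.19521171  0.0063452 ] [[ 0.19  -0.     0.982]
 [-0.982  0.     0.19 ]
 [-0.    -1.    -0.   ]]
-0.078 [0.6268 0.6265 0.6268 0.6248 0.6243 0.6241 0.6223 0.6222 0.6202 0.62
 0.62   0.6089 0.609  0.6067 0.6065 0.6065 0.6047 0.6043 0.602  0.6022
 0.6021] 0.13649726727990097
-0.07 [0.6265 0.6267 0.6265 0.6269 0.6244 0.6246 0.6247 0.6244 0.622  0.6223
 0.6218 0.6222 0.6201 0.6202 0.62   0.6203 0.6087 0.6088 0.6088 0.6088
 0.6065 0.6066 0.6067 0.6068 0.6046 0.6045 0.6044 0.6043 0.6022 0.602
 0.6022 0.6021] 0.13651862597575537
-0.062 [0.6267 0.6268 0.6265 0.6245 0.6243 0.6248 0.6223 0.6225 0.6224 0.6198
 0.6198 0.62   0.6091 0.609  0.609  0.6066 0.6067 0.6065 0.6043 0.6044
 0.6044 0.6022 0.6022 0.6021] 0.13396555783110853
-0.055 [0.6265 0.6268 0.6248 0.6244 0.6226 0.6222 0.6199 0.6197 0.6096 0.6086
 0.6089 0.6071 0.6067 0.6067 0.605  0.6043 0.6046 0.6025 0.6029 0.6022
 0.6023] 0.13529365166252982
337 [ 0.59964612 -0.10728669  0.08550123] [ 0.62912787 -0.05036532  0.13560067]
lug edge y [-0.09594656 -0.07071623 -0.05172527] [0.6184571  0.625932   0.62829353]
```

The grip width of 24.5 mm means the button is in. I'll lift and take the pin to a stand-off point in front of the ear, then measure both in the wrist view.

Run:
```python
from h import *
print(plan([.507,-.077,.1023],down(-np.pi/2)))
```

```text
(array([-105.5,  -96. ,   77.3]), array([ 4.00e-04,  1.91e-01, -1.00e-04]))
```

Request:
{"method": "jog_arm", "body": {
  "series": [
    {"dp": [0,-15,0],"rot": [0,0,0],"jaw": 0.1},
    {"dp": [0,-35,0],"rot": [0,0,0],"jaw": 0.1},
    {"dp": [0,-60,0],"rot": [0,0,0],"jaw": 0.1},
    {"dp": [-20,-96,15],"rot": [0,0.05,0],"jaw": 0.1},
    {"dp": [-40,-96,30],"rot": [0,0.1,0],"jaw": 0.1},
    {"dp": [-60,-96,45],"rot": [0,0.15,0],"jaw": 0.1},
    {"dp": [-80,-96,60],"rot": [0,0.191,0],"jaw": 0.1},
    {"dp": [-98,-96,72],"rot": [0,0.191,0],"jaw": 0.1},
    {"dp": [-105.5,-96,77.3],"rot": [0,0.191,0],"jaw": 0.1},
    {"dp": [-105.5,-96,77.3],"rot": [0,0.191,0],"jaw": 0.1},
    {"dp": [-105.5,-96,77.3],"rot": [0,0.191,0],"jaw": 0.1}
  ],
  "squeeze": 35
}}

```text
t: 8.4
position: [0.5067, -0.0774, 0.1022]
orientation: [0.5, -0.5, 0.5, -0.5]
force: [-0.3, -0.8, -2.1]
width: 0.0248
```

Run:
```python
from h import *
s=ctrl.state();print(s["width"],s["position"])
im,d,w=cloud("wrist"); np.savez("w2.npz",im=im,w=w,d=d)
cv2.imwrite("pics/w2.png",im)
m=(w[...,2]>.085)&(w[...,2]<.15)&(w[...,0]>.5)
n,l,st,c=cv2.connectedComponentsWithStats(m.astype(np.uint8))
for k in range(1,n):
    if st[k,4]>100:
        p=w[l==k]; print(st[k],p.min(0).round(4),p.max(0).round(4))
```

```text
0.024843323630943482 [ 0.50666678 -0.07738026  0.10222204]
[    0     0   427    96 18855] [ 0.5933 -0.1289  0.0881] [0.6293 0.0535 0.15  ]
[ 216    0  121   44 4746] [ 0.6186 -0.0988  0.0851] [ 0.6259 -0.0545  0.1354]
[ 228  134  102  177 7331] [ 0.5    -0.0999  0.099 ] [ 0.5763 -0.056   0.15  ]
```

View pics/w2.png

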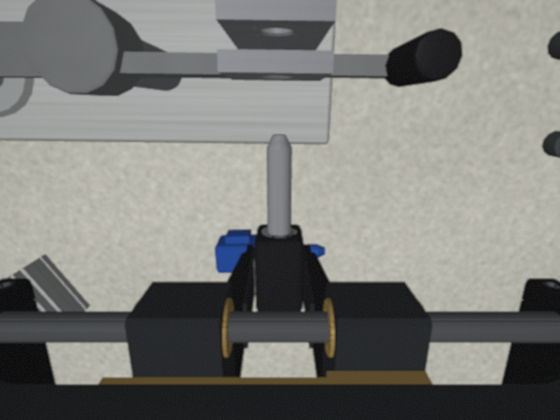

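The wrist view shows the shank at columns 268–292, rows 135–235, pointing at the ear, whose top edge spans columns 217–334 at row 50–75. Now to get precise offsets.

```bash
cat > m2.py <<'E'
from h import *
import sys
z=np.load(sys.argv[1]);w=z["w"];im=z["im"];d=z["d"]
# shank rows
for r in range(150,225,15):
    q=[u for u in range(255,305) if abs(w[r,u,2]-.112)<.012]
    print("shank",r,min(q),max(q),"x",w[r,q,0].mean().round(4),"y mid",((w[r,min(q),1]+w[r,max(q),1])/2).round(4),"ztop",np.max(w[r,q,2]).round(4))
for nm,xl,xh in (("ear",.597,.6125),("lug",.615,.630)):
    m=(w[...,2]>.126)&(w[...,2]<.142)&(w[...,0]>xl)&(w[...,0]<xh)&(w[...,1]<-.04)&(w[...,1]>-.115)
    p=w[m];print(nm,len(p),"y",np.percentile(p[:,1],[.5,99.5]).round(4),"x",np.percentile(p[:,0],[1,99]).round(4),"z",np.median(p[:,2]).round(4))
    # skew: front x vs y
    lo=[(y,np.percentile(p[abs(p[:,1]-y)<.003][:,0],2)) for y in np.arange(-.094,-.058,.005)]; print("yaw",-np.polyfit(*zip(*lo),1)[0])
m=(w[...,2]>.10)&(w[...,2]<.125)&(w[...,0]<.59)&(w[...,0]>.52)
print("tip x",np.percentile(w[m][:,0],99.5))
E
python3 m2.py w2.npz
```

```text
shank 150 267 291 x 0.5694 y mid -0.0781 ztop 0.1172
shank 165 267 291 x 0.5625 y mid -0.0781 ztop 0.1173
shank 180 267 291 x 0.5553 y mid -0.0781 ztop 0.1171
shank 195 268 291 x 0.5481 y mid -0.0784 ztop 0.1171
shank 210 268 291 x 0.5406 y mid -0.0784 ztop 0.1167
ear 2870 y [-0.1073 -0.0548] x [0.601  0.6091] z 0.1328
yaw -0.010430673664095974
lug 2899 y [-0.0985 -0.055 ] x [0.6188 0.6256] z 0.1327
yaw -0.009509188518329327
tip x 0.5759503457317573
```

Request:
{"method": "jog_arm", "body": {
  "series": [
    {"dp": [-1.3,0,5],"rot": [0,0.005,0],"jaw": 0.1},
    {"dp": [-1.3,0,12],"rot": [0,0.005,0],"jaw": 0.1},
    {"dp": [-1.3,0,18],"rot": [0,0.005,0],"jaw": 0.1},
    {"dp": [-1.3,0,23],"rot": [0,0.005,0],"jaw": 0.1},
    {"dp": [-1.3,0,27],"rot": [0,0.005,0],"jaw": 0.1},
    {"dp": [-1.3,0,31],"rot": [0,0.005,0],"jaw": 0.1},
    {"dp": [-1.3,0,35],"rot": [0,0.005,0],"jaw": 0.1},
    {"dp": [-1.3,0,39],"rot": [0,0.005,0],"jaw": 0.1},
    {"dp": [-1.3,0,41],"rot": [0,0.005,0],"jaw": 0.1},
    {"dp": [-1.3,0,41],"rot": [0,0.005,0],"jaw": 0.1}
  ],
  "squeeze": 40
}}

```text
t: 9.45
position: [0.5478, -0.0763, 0.1022]
orientation: [-0.499, 0.501, -0.501, 0.499]
force: [0.0, 0.7, -1.7]
width: 0.0245
```

Entered the ear freely. Continuing to the lug and home (32 mm more).

Request:
{"method": "jog_arm", "body": {
  "series": [
    {"dp": [0,0,4],"rot": [0,0,0],"jaw": 0.1},
    {"dp": [0,0,8],"rot": [0,0,0],"jaw": 0.1},
    {"dp": [0,0,12],"rot": [0,0,0],"jaw": 0.1},
    {"dp": [0,0,16],"rot": [0,0,0],"jaw": 0.1},
    {"dp": [0,0,20],"rot": [0,0,0],"jaw": 0.1},
    {"dp": [0,0,24],"rot": [0,0,0],"jaw": 0.1},
    {"dp": [0,0,27],"rot": [0,0,0],"jaw": 0.1},
    {"dp": [0,0,30],"rot": [0,0,0],"jaw": 0.1},
    {"dp": [0,0,32],"rot": [0,0,0],"jaw": 0.1},
    {"dp": [0,0,33],"rot": [0,0,0],"jaw": 0.1},
    {"dp": [0,0,33],"rot": [0,0,0],"jaw": 0.1}
  ],
  "squeeze": 40
}}

```text
t: 10.55
position: [0.5796, -0.0763, 0.1018]
orientation: [-0.5, 0.502, -0.5, 0.498]
force: [-5.2, -0.7, -0.5]
width: 0.0247
```

Run:
```python
from h import *
s=ctrl.state();print(s["width"],s["position"],s["force"],s["moment"])
im,d,w=cloud("wrist"); np.savez("w3.npz",im=im,w=w,d=d)
cv2.imwrite("pics/w3.png",im[0:330,100:460])
```

```text
0.024687948545864657 [ 0.57963705 -0.0763212   0.10180734] [-5.15996175 -0.69965976 -0.48468459] [-0.08212216  0.93249445 -0.04858299]
```

View pics/w3.png

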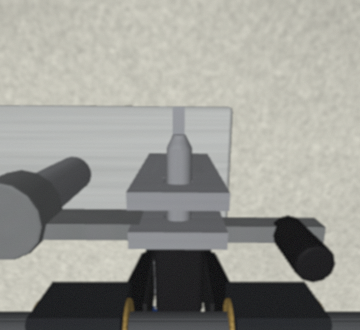

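The pin passes through the ear (180,235) and lug (178,195), and its shoulder is against the ear. Releasing and rising.

Request:
{"method": "jog_arm", "body": {
  "series": [
    {"dp": [0,0,1.5],"rot": [0,0,0],"jaw": 0.1},
    {"dp": [0,0,1.5],"rot": [0,0,0],"jaw": 0.55},
    {"dp": [0,0,0],"rot": [0,0,0],"jaw": 0.55},
    {"dp": [0,0,0],"rot": [0,0,0],"jaw": 0.55},
    {"dp": [0,0,0],"rot": [0,0,0],"jaw": 0.55},
    {"dp": [0,-40,0],"rot": [0,0,0],"jaw": 0.55},
    {"dp": [0,-80,0],"rot": [0,0,0],"jaw": 0.55},
    {"dp": [0,-120,0],"rot": [0,0,0],"jaw": 0.55},
    {"dp": [0,-120,0],"rot": [0,0,0],"jaw": 0.55}
  ],
  "squeeze": 20
}}

```text
t: 11.5
position: [0.5821, -0.0769, 0.2272]
orientation: [0.498, -0.5, 0.503, -0.5]
force: [0.0, -0.4, -0.4]
width: 0.052
```

```bash
cat > cores.py <<'E'
from h import *
import sys
im,d,w=cloud("wrist"); cv2.imwrite(f"pics/{sys.argv[1]}.png",im); np.savez(sys.argv[1]+".npz",im=im,w=w,d=d)
m=((w[...,2]>.008)&(w[...,2]<.03)).astype(np.uint8)
n,l,st,c=cv2.connectedComponentsWithStats(m)
for k in range(1,n):
    if st[k,4]>100:
        p=w[l==k]; r=cv2.minAreaRect((p[:,:2]*1000).astype(np.float32)); 
        if max(r[1])<35: print(st[k],np.round(r[0],1),np.round(r[1],1),np.percentile(p[:,2],95).round(4))
E
python3 cores.py w4
```

```text
[526  63  22  33 351] [ 690.9 -352.4] [32.4 15.1] 0.0244
[452 128  21  18 290] [ 631.4 -281.8] [18.9 18.9] 0.016
[ 65 136  21  20 172] [620.7 144.1] [27.9 13.8] 0.0262
[291 187  21  12 208] [ 567.9 -104.4] [13.9 23.6] 0.0141
[454 189  19  17 258] [ 561.8 -293.9] [18.8 18.7] 0.0159
```

View pics/w4.png

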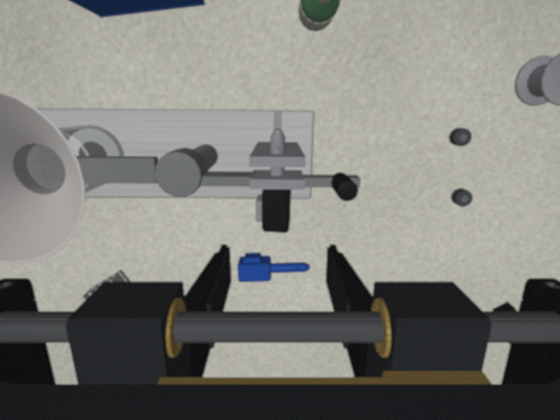

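The pin is home and its button has sprung out (visible left of the head at (262,207)). The loose cores are at (460,137) → (0.631,-0.282) and (461,197) → (0.561,-0.294).

Request:
{"method": "jog_arm", "body": {
  "series": [
    {"dp": [45,0,11],"rot": [0,0,0],"jaw": 0.5},
    {"dp": [90,0,22],"rot": [0,0,0],"jaw": 0.5},
    {"dp": [135,0,33],"rot": [0,0,0],"jaw": 0.5},
    {"dp": [180,0,44],"rot": [0,0,0],"jaw": 0.5},
    {"dp": [205,0,49],"rot": [0,0,0],"jaw": 0.5},
    {"dp": [205,40,49],"rot": [0,0,0],"jaw": 0.5},
    {"dp": [205,85,49],"rot": [0,0,0],"jaw": 0.5},
    {"dp": [205,130,49],"rot": [0,0,0],"jaw": 0.5},
    {"dp": [205,175,49],"rot": [0,0,0],"jaw": 0.5},
    {"dp": [205,205,49],"rot": [0,0,0],"jaw": 0.5},
    {"dp": [205,221,49],"rot": [0,0,0],"jaw": 0.5},
    {"dp": [205,221,49],"rot": [0,0,0],"jaw": 0.5},
    {"dp": [205,221,49],"rot": [0,0,0],"jaw": 0.5},
    {"dp": [205,221,49],"rot": [0,0,0],"jaw": 0.05},
    {"dp": [205,221,49],"rot": [0,0,0],"jaw": 0.05},
    {"dp": [205,221,49],"rot": [0,0,0],"jaw": 0.05},
    {"dp": [205,221,49],"rot": [0,0,0],"jaw": 0.05},
    {"dp": [205,221,49],"rot": [0,0,0],"jaw": 0.05},
    {"dp": [205,221,49],"rot": [0,0,0],"jaw": 0.05}
  ],
  "squeeze": 15
}}

```text
t: 13.45
position: [0.6294, -0.2821, 0.0037]
orientation: [0.499, -0.501, 0.502, -0.499]
force: [-0.7, 0.1, 1.2]
width: 0.0193
```

Run:
```python
from h import *
s=ctrl.state();print(s["width"],s["position"],R.from_quat(s["orientation"]).as_matrix().round(3))
print(plan([.6115,.129,.25],down(-np.pi/2)))
```

```text
0.01927422003576947 [ 0.62941301 -0.28214649  0.00374886] [[-0.005  0.002  1.   ]
 [-1.    -0.001 -0.005]
 [ 0.001 -1.     0.002]]
(array([-410.8, -246.7,  -19.6]), array([-0.0018, -0.0052,  0.001 ]))
```

Request:
{"method": "jog_arm", "body": {
  "series": [
    {"dp": [0,-50,0],"rot": [0,0,0],"jaw": 0.05},
    {"dp": [0,-100,0],"rot": [0,0,0],"jaw": 0.05},
    {"dp": [0,-150,0],"rot": [0,0,0],"jaw": 0.05},
    {"dp": [0,-200,0],"rot": [0,0,0],"jaw": 0.05},
    {"dp": [-40,-230,-3],"rot": [0,0,0],"jaw": 0.05},
    {"dp": [-90,-230,-6],"rot": [0,0,0],"jaw": 0.05},
    {"dp": [-140,-230,-9],"rot": [0,0,0],"jaw": 0.05},
    {"dp": [-190,-230,-12],"rot": [0,0,0],"jaw": 0.05},
    {"dp": [-240,-230,-15],"rot": [0,0,0],"jaw": 0.05},
    {"dp": [-290,-230,-17],"rot": [0,0,0],"jaw": 0.05},
    {"dp": [-340,-230,-19],"rot": [0,0,0],"jaw": 0.05},
    {"dp": [-385,-230,-19.6],"rot": [0,0,0],"jaw": 0.05},
    {"dp": [-411,-230,-19.6],"rot": [0,0,0],"jaw": 0.05},
    {"dp": [-411,-200,-19.6],"rot": [0,0,0],"jaw": 0.05},
    {"dp": [-411,-165,-19.6],"rot": [0,0,0],"jaw": 0.05},
    {"dp": [-411,-162,-19.6],"rot": [0,0,0],"jaw": 0.05},
    {"dp": [-411,-162,-19.6],"rot": [0,0,0],"jaw": 0.05},
    {"dp": [-411,-162,-19.6],"rot": [0,0,0],"jaw": 0.4},
    {"dp": [-411,-162,-19.6],"rot": [0,0,0],"jaw": 0.4},
    {"dp": [-411,-162,-19.6],"rot": [0,0,0],"jaw": 0.4}
  ],
  "squeeze": 15
}}

```text
t: 15.45
position: [0.6121, 0.129, 0.1665]
orientation: [0.498, -0.5, 0.502, -0.499]
force: [0.2, 0.6, -0.2]
width: 0.0362
```

Run:
```python
from h import *
s=ctrl.state();print(s["width"],s["position"],s["force"])
z,zs=cloud("top"),0; im,d,w=z
m=((w[...,2]>.008)&(w[...,2]<.03)&(abs(w[...,0]-.6)<.1)&(abs(w[...,1]+.29)<.08)).astype(np.uint8)
n,l,st,c=cv2.connectedComponentsWithStats(m)
for k in range(1,n):
    if st[k,4]>15: print(st[k],w[l==k].mean(0).round(4))
print(plan([.561,-.294,.25]), plan([.561,-.294,.0055]))
```

```text
0.03615837658588948 [0.61208253 0.12896154 0.16650551] [ 0.15927178  0.62706226 -0.19183934]
[405 208   9   8  55] [ 0.5608 -0.2935  0.0134]
(array([423.3, -83.5, -48.4]), array([0., 0., 0.])) (array([423.1, 161. , -49.1]), array([0., 0., 0.]))
```

Second core unmoved at (0.561,-0.2935); fetch it.

Request:
{"method": "jog_arm", "body": {
  "series": [
    {"dp": [0,-45,0],"rot": [0,0,0],"jaw": 0.5},
    {"dp": [0,-80,0],"rot": [0,0,0],"jaw": 0.5},
    {"dp": [45,-80,-5],"rot": [0,0,0],"jaw": 0.5},
    {"dp": [95,-80,-10],"rot": [0,0,0],"jaw": 0.5},
    {"dp": [145,-80,-16],"rot": [0,0,0],"jaw": 0.5},
    {"dp": [195,-80,-22],"rot": [0,0,0],"jaw": 0.5},
    {"dp": [244,-80,-28],"rot": [0,0,0],"jaw": 0.5},
    {"dp": [293,-80,-34],"rot": [0,0,0],"jaw": 0.5},
    {"dp": [342,-70,-40],"rot": [0,0,0],"jaw": 0.5},
    {"dp": [390,-50,-46],"rot": [0,0,0],"jaw": 0.5},
    {"dp": [423,-20,-49],"rot": [0,0,0],"jaw": 0.5},
    {"dp": [423,25,-49],"rot": [0,0,0],"jaw": 0.5},
    {"dp": [423,70,-49],"rot": [0,0,0],"jaw": 0.5},
    {"dp": [423,115,-49],"rot": [0,0,0],"jaw": 0.5},
    {"dp": [423,145,-49],"rot": [0,0,0],"jaw": 0.5},
    {"dp": [423,160,-49],"rot": [0,0,0],"jaw": 0.5},
    {"dp": [423,161,-49],"rot": [0,0,0],"jaw": 0.5}
  ],
  "squeeze": 15
}}

```text
t: 17.2
position: [0.5607, -0.2937, 0.0042]
orientation: [0.498, -0.501, 0.502, -0.499]
force: [-0.5, -0.1, 0.4]
width: 0.0476
```

Request:
{"method": "jog_arm", "body": {
  "series": [
    {"dp": [0,0,0],"rot": [0,0,0],"jaw": 0.05},
    {"dp": [0,0,0],"rot": [0,0,0],"jaw": 0.05},
    {"dp": [0,0,0],"rot": [0,0,0],"jaw": 0.05},
    {"dp": [0,0,0],"rot": [0,0,0],"jaw": 0.05},
    {"dp": [0,0,0],"rot": [0,0,0],"jaw": 0.05},
    {"dp": [0,-45,0],"rot": [0,0,0],"jaw": 0.05},
    {"dp": [0,-95,0],"rot": [0,0,0],"jaw": 0.05},
    {"dp": [0,-145,0],"rot": [0,0,0],"jaw": 0.05},
    {"dp": [0,-195,0],"rot": [0,0,0],"jaw": 0.05},
    {"dp": [0,-230,0],"rot": [0,0,0],"jaw": 0.05}
  ],
  "squeeze": 15
}}

```text
t: 18.2
position: [0.5607, -0.2939, 0.2382]
orientation: [0.498, -0.5, 0.503, -0.499]
force: [-0.1, 0.0, -0.5]
width: 0.0192
```

Run:
```python
from h import *
s=ctrl.state();print(s["width"],s["position"])
print(plan([.612,.129,s["position"][2]],down(-np.pi/2)))
```

```text
0.01916001076914653 [ 0.56065036 -0.29389197  0.23819786]
(array([-4.232e+02, -4.000e-01,  4.900e+01]), array([-0.0042, -0.0055,  0.0015]))
```

Request:
{"method": "jog_arm", "body": {
  "series": [
    {"dp": [-45,0,5],"rot": [0,0,0],"jaw": 0.05},
    {"dp": [-95,0,10],"rot": [0,0,0],"jaw": 0.05},
    {"dp": [-145,0,16],"rot": [0,0,0],"jaw": 0.05},
    {"dp": [-195,0,22],"rot": [0,0,0],"jaw": 0.05},
    {"dp": [-244,0,28],"rot": [0,0,0],"jaw": 0.05},
    {"dp": [-293,0,34],"rot": [0,0,0],"jaw": 0.05},
    {"dp": [-342,0,40],"rot": [0,0,0],"jaw": 0.05},
    {"dp": [-390,0,46],"rot": [0,0,0],"jaw": 0.05},
    {"dp": [-423,0,49],"rot": [0,0,0],"jaw": 0.05},
    {"dp": [-423,30,49],"rot": [0,0,0],"jaw": 0.05},
    {"dp": [-423,68,49],"rot": [0,0,0],"jaw": 0.05},
    {"dp": [-423,71,49],"rot": [0,0,0],"jaw": 0.05},
    {"dp": [-423,71,49],"rot": [0,0,0],"jaw": 0.05},
    {"dp": [-423,71,49],"rot": [0,0,0],"jaw": 0.4},
    {"dp": [-423,71,49],"rot": [0,0,0],"jaw": 0.4},
    {"dp": [-423,71,49],"rot": [0,0,0],"jaw": 0.4},
    {"dp": [-423,40,49],"rot": [0,0,0],"jaw": 0.5},
    {"dp": [-423,0,49],"rot": [0,0,0],"jaw": 0.5},
    {"dp": [-423,-20,49],"rot": [0,0,0],"jaw": 0.5}
  ],
  "squeeze": 15
}}

```text
t: 20.1
position: [0.6126, 0.1289, 0.2617]
orientation: [0.497, -0.499, 0.504, -0.501]
force: [-1.1, -0.7, -0.0]
width: 0.0473
```

Run:
```python
from h import *
s=ctrl.state();print(s["width"],s["position"],s["q"].round(2))
# tray measured from top0: mat edges and tray handle
z=np.load("top0.npz");w=z["w"]
for nm,lo,hi,x0,x1 in (("handle",.068,.082,.43,.46),("walls",.046,.06,.46,.56)):
    m=(w[...,2]>lo)&(w[...,2]<hi)&(w[...,0]>x0)&(w[...,0]<x1)&(w[...,1]>.25)&(w[...,1]<.42)
    p=w[m];print(nm,len(p),p.min(0).round(4),p.max(0).round(4),[np.round(a,1) for a in cv2.minAreaRect((p[:,:2]*1000).astype(np.float32))])
# go to a view position for the tray: rotate so that jaw along world x
print(plan([.50,.25,.30],down(0)),plan([.50,.25,.30],down(-np.pi)))
im,d,w=cloud("wrist");cv2.imwrite("pics/w5.png",im);np.savez("w5.npz",im=im,w=w,d=d)
```

```text
0.04728746399491909 [0.61262716 0.12890413 0.2617025 ] [ 0.1   0.45  1.5  -0.    1.18  1.68]
handle 61 [0.4395 0.3296 0.071 ] [0.447  0.3673 0.0815] [array([443.3, 348.4]), array([ 7.3, 37.7]), np.float64(0.3)]
walls 365 [0.4803 0.2695 0.046 ] [0.5425 0.4059 0.0592] [array([511.5, 337.7]), array([ 59.9, 137.5]), np.float64(1.4)]
(array([-120.4,  -39.4, -113. ]), array([-0.006 , -1.5764,  0.0076])) (array([-120.4,  -39.4, -113. ]), array([-0.0076,  1.5652, -0.006 ]))
```

View pics/w5.png

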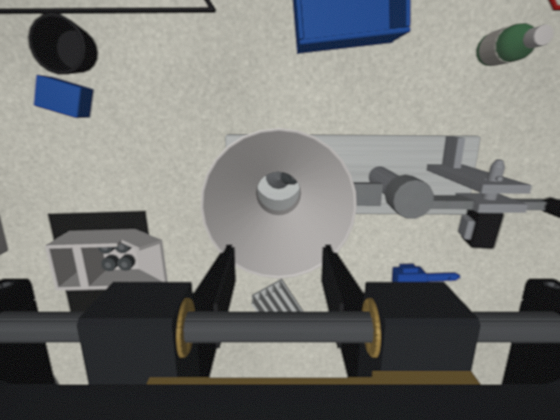

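The funnel is empty and a core shows in the canister through the spout (285,182). The tray's four cores are at about (118,255). Next I turn for the handle and test in free air whether the tipping pose can be reached.

Request:
{"method": "jog_arm", "body": {
  "series": [
    {"dp": [0,-50,-10],"rot": [0,-0.15,0],"jaw": 0.37},
    {"dp": [0,-100,-20],"rot": [0,-0.3,0],"jaw": 0.37},
    {"dp": [5,-120,-30],"rot": [0,-0.45,0],"jaw": 0.37},
    {"dp": [10,-120,-40],"rot": [0,-0.6,0],"jaw": 0.37},
    {"dp": [15,-120,-50],"rot": [0,-0.75,0],"jaw": 0.37},
    {"dp": [20,-120,-60],"rot": [0,-0.9,0],"jaw": 0.37},
    {"dp": [25,-120,-70],"rot": [0,-1.05,0],"jaw": 0.37},
    {"dp": [30,-120,-70],"rot": [0,-1.2,0],"jaw": 0.37},
    {"dp": [30,-120,-70],"rot": [0,-1.35,0],"jaw": 0.37},
    {"dp": [30,-120,-70],"rot": [0,-1.5,0],"jaw": 0.37},
    {"dp": [30,-120,-70],"rot": [-0.006,-1.576,0.008],"jaw": 0.37},
    {"dp": [30,-120,-70],"rot": [-0.006,-1.576,0.008],"jaw": 0.37}
  ],
  "squeeze": 15
}}

```text
t: 21.35
position: [0.5416, 0.0994, 0.3835]
orientation: [-0.707, -0.001, -0.001, 0.707]
force: [-0.6, 0.1, -1.1]
width: 0.0348
```

Request:
{"method": "jog_arm", "body": {
  "series": [
    {"dp": [0,0,0],"rot": [0.15,0,0],"jaw": 0.37},
    {"dp": [0,0,0],"rot": [0.3,0,0],"jaw": 0.37},
    {"dp": [0,0,0],"rot": [0.45,0,0],"jaw": 0.37},
    {"dp": [0,0,0],"rot": [0.6,0,0],"jaw": 0.37},
    {"dp": [0,0,0],"rot": [0.75,0,0],"jaw": 0.37},
    {"dp": [0,0,0],"rot": [0.9,0,0],"jaw": 0.37},
    {"dp": [0,0,0],"rot": [1.05,0,0],"jaw": 0.37},
    {"dp": [0,0,0],"rot": [1.2,0,0],"jaw": 0.37},
    {"dp": [0,0,0],"rot": [1.25,0,0],"jaw": 0.37},
    {"dp": [0,0,0],"rot": [1.25,0,0],"jaw": 0.37},
    {"dp": [0,0,0],"rot": [1.25,0,0],"jaw": 0.37}
  ],
  "squeeze": 15
}}

```text
t: 22.45
position: [0.5418, 0.0993, 0.3836]
orientation: [-0.16, -0.001, -0.0, 0.987]
force: [-0.5, -0.4, -0.3]
width: 0.035
```

Run:
```python
from h import *
s=ctrl.state();print(s["t"],s["q"].round(2),s["position"],R.from_quat(s["orientation"]).as_matrix().round(3))
```

```text
22.45 [-0.4   0.42  1.73  1.08  1.71 -0.69] [0.54175032 0.09927324 0.38355098] [[ 1.     0.001 -0.002]
 [-0.     0.949  0.317]
 [ 0.002 -0.317  0.949]]
```

Reachable (q4 = 1.08). Back upright above the handle.

Run:
```python
from h import *
print(plan([.4433,.3484,.20],down(0)))
```

```text
(array([-98.9, 294.3, -95. ]), array([-1.2486,  0.0014,  0.0021]))
```

Request:
{"method": "jog_arm", "body": {
  "series": [
    {"dp": [-5,0,0],"rot": [-0.15,0,0],"jaw": 0.37},
    {"dp": [-10,15,-5],"rot": [-0.3,0,0],"jaw": 0.37},
    {"dp": [-15,40,-13],"rot": [-0.45,0,0],"jaw": 0.37},
    {"dp": [-25,80,-26],"rot": [-0.6,0,0],"jaw": 0.37},
    {"dp": [-40,120,-39],"rot": [-0.75,0,0],"jaw": 0.37},
    {"dp": [-54,160,-52],"rot": [-0.9,0,0],"jaw": 0.37},
    {"dp": [-67,200,-65],"rot": [-1.05,0,0],"jaw": 0.37},
    {"dp": [-80,240,-78],"rot": [-1.2,0,0],"jaw": 0.37},
    {"dp": [-92,275,-89],"rot": [-1.2486,0.001,0.002],"jaw": 0.37},
    {"dp": [-99,294,-95],"rot": [-1.2486,0.001,0.002],"jaw": 0.37},
    {"dp": [-99,294,-95],"rot": [-1.2486,0.001,0.002],"jaw": 0.37},
    {"dp": [-99,294,-95],"rot": [-1.2486,0.001,0.002],"jaw": 0.37}
  ],
  "squeeze": 15
}}

```text
t: 23.65
position: [0.4434, 0.3485, 0.2013]
orientation: [-0.707, -0.001, -0.001, 0.707]
force: [0.1, -0.1, -0.6]
width: 0.0351
```

Run:
```python
from h import *
s=ctrl.state();print(s["position"],R.from_quat(s["orientation"]).as_matrix().round(3)[:,0])
im,d,w=cloud("wrist");cv2.imwrite("pics/w6.png",im);np.savez("w6.npz",im=im,w=w,d=d)
m=(w[...,2]>.066)&(w[...,2]<.088)&(w[...,1]>.28)&(w[...,1]<.42)&(w[...,0]<.47)&(w[...,0]>.42)
p=w[m];print(len(p),p.min(0) if len(p) else "",p.max(0) if len(p) else "",cv2.minAreaRect((p[:,:2]*1000).astype(np.float32)))
```

```text
[0.44343971 0.34848384 0.20127249] [1.    0.001 0.003]
506 [0.43773754 0.33044295 0.06622764] [0.4477423  0.37036253 0.08192223] ((442.73809814453125, 350.3902893066406), (9.826898574829102, 39.918766021728516), 0.5377962589263916)
```

View pics/w6.png

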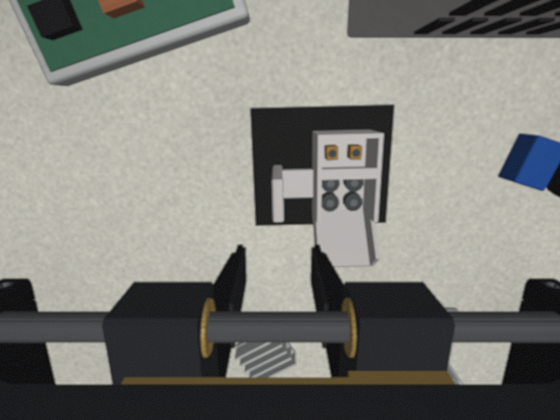

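The wrist view shows the handle plate at (277,193), the four cores at (330–352,185–200) and the blocks at (331,152) and (355,152). The handle measures (0.4427,0.3504). Descending to grip it.

Request:
{"method": "jog_arm", "body": {
  "series": [
    {"dp": [-0.7,45,1.9],"rot": [0,0,0],"jaw": 0.37},
    {"dp": [-0.7,90,1.9],"rot": [0,0,0],"jaw": 0.37},
    {"dp": [-0.7,125,1.9],"rot": [0,0,0],"jaw": 0.37},
    {"dp": [-0.7,150,1.9],"rot": [0,0,0],"jaw": 0.37},
    {"dp": [-0.7,162,1.9],"rot": [0,0,0],"jaw": 0.37},
    {"dp": [-0.7,162,1.9],"rot": [0,0,0],"jaw": 0.37},
    {"dp": [-0.7,162,1.9],"rot": [0,0,0],"jaw": 0},
    {"dp": [-0.7,162,1.9],"rot": [0,0,0],"jaw": 0},
    {"dp": [-0.7,162,1.9],"rot": [0,0,0],"jaw": 0},
    {"dp": [-0.7,162,1.9],"rot": [0,0,0],"jaw": 0},
    {"dp": [-0.7,162,1.9],"rot": [0,0,0],"jaw": 0},
    {"dp": [-0.7,162,1.9],"rot": [0,0,0],"jaw": 0}
  ],
  "squeeze": 55
}}

```text
t: 24.9
position: [0.4439, 0.3502, 0.0405]
orientation: [-0.706, -0.001, -0.001, 0.708]
force: [-0.3, -0.1, 7.4]
width: 0.0098
```

Gripped (9.8 mm). Lift and carry it level until the lip is over the funnel.

Request:
{"method": "jog_arm", "body": {
  "series": [
    {"dp": [0,-10,0],"rot": [0,0,0],"jaw": 0},
    {"dp": [0,-30,0],"rot": [0,0,0],"jaw": 0},
    {"dp": [0,-60,0],"rot": [0,0,0],"jaw": 0},
    {"dp": [0,-95,0],"rot": [0,0,0],"jaw": 0},
    {"dp": [0,-130,0],"rot": [0,0,0],"jaw": 0},
    {"dp": [0,-160,0],"rot": [0,0,0],"jaw": 0},
    {"dp": [5,-180,-6],"rot": [0,0,0],"jaw": 0},
    {"dp": [15,-182,-18],"rot": [0,0,0],"jaw": 0},
    {"dp": [30,-182,-36],"rot": [0,0,0],"jaw": 0},
    {"dp": [48,-182,-56],"rot": [0,0,0],"jaw": 0},
    {"dp": [66,-182,-76],"rot": [0,0,0],"jaw": 0},
    {"dp": [82,-182,-94],"rot": [0,0,0],"jaw": 0},
    {"dp": [94,-182,-107],"rot": [0,0,0],"jaw": 0},
    {"dp": [101,-182,-115],"rot": [0,0,0],"jaw": 0},
    {"dp": [101,-182,-115],"rot": [0,0,0],"jaw": 0},
    {"dp": [101,-182,-115],"rot": [0,0,0],"jaw": 0}
  ],
  "squeeze": 58
}}

```text
t: 26.5
position: [0.5438, 0.2351, 0.2223]
orientation: [-0.707, -0.001, -0.001, 0.708]
force: [-0.2, 0.4, -3.2]
width: 0.0099
```

Run:
```python
from h import *
s=ctrl.state();p=s["position"];print(p,s["width"],s["force"])
# gripped tray check
im,d,w=cloud("wrist")
m=(w[...,2]>.19)&(w[...,2]<.25)&(w[...,1]<.26)&(w[...,1]>.13)&(w[...,0]>.57)
q=w[m];lo=q[q[:,1]<np.percentile(q[:,1],2)];print("lip",lo.mean(0).round(4),lo[:,0].min(),lo[:,0].max())
rel=np.array([.067,-.080,.0075]); Lxy=np.array([.612,.155])
for th,lz in [(.12,.23),(.24,.23),(.36,.23),(.48,.226),(.6,.218),(.7,.210),(.8,.2),(.88,.192),(.94,.187),(1.,.183),(1.05,.18),(1.1,.177),(1.15,.175),(1.2,.173),(1.23,.172)]:
    t=np.array([*Lxy,lz])-R.from_rotvec([th,0,0]).apply(rel); print(th,plan(t)[0])
```

```text
[0.5437606  0.23506533 0.22234263] 0.009928736708506157 [-0.18484508  0.43403412 -3.2328452 ]
lip [0.6273 0.1601 0.2268] 0.6161633007101206 0.6380265009367798
0.12 [ 1.4 -9.7 -0. ]
0.24 [  1.5 -19.3  -0.9]
0.36 [  1.5 -28.7  -2.8]
0.48 [  1.5 -33.8  -5.9]
0.6 [  1.5 -34.5 -10.1]
0.7 [  1.5 -33.4 -14.3]
0.8 [  1.5 -29.7 -19.2]
0.88 [  1.5 -26.4 -23.6]
0.94 [  1.5 -24.8 -27.1]
1.0 [  1.5 -23.8 -30.8]
1.05 [  1.4 -23.2 -34. ]
1.1 [  1.4 -22.5 -37.4]
1.15 [  1.4 -22.6 -40.8]
1.2 [  1.4 -22.4 -44.4]
1.23 [  1.4 -22.5 -46.5]
```

Request:
{"method": "jog_arm", "body": {
  "series": [
    {"dp": [1.5,-9.7,-1],"rot": [0.12,0,0],"jaw": 0},
    {"dp": [1.5,-19.3,-3],"rot": [0.24,0,0],"jaw": 0},
    {"dp": [1.5,-28.7,-6],"rot": [0.36,0,0],"jaw": 0},
    {"dp": [1.5,-33.8,-9],"rot": [0.48,0,0],"jaw": 0},
    {"dp": [1.5,-34.5,-13],"rot": [0.6,0,0],"jaw": 0},
    {"dp": [1.5,-33.4,-17],"rot": [0.7,0,0],"jaw": 0},
    {"dp": [1.5,-29.7,-22],"rot": [0.8,0,0],"jaw": 0},
    {"dp": [1.5,-26.4,-26.5],"rot": [0.88,0,0],"jaw": 0},
    {"dp": [1.5,-24.8,-30],"rot": [0.94,0,0],"jaw": 0},
    {"dp": [1.5,-23.8,-34],"rot": [1.0,0,0],"jaw": 0},
    {"dp": [1.5,-23.8,-34],"rot": [1.0,0,0],"jaw": 0},
    {"dp": [1.5,-23.2,-37],"rot": [1.05,0,0],"jaw": 0},
    {"dp": [1.5,-23.2,-37],"rot": [1.05,0,0],"jaw": 0},
    {"dp": [1.5,-22.5,-40.4],"rot": [1.1,0,0],"jaw": 0},
    {"dp": [1.5,-22.5,-40.4],"rot": [1.1,0,0],"jaw": 0},
    {"dp": [1.5,-22.6,-43.8],"rot": [1.15,0,0],"jaw": 0},
    {"dp": [1.5,-22.6,-43.8],"rot": [1.15,0,0],"jaw": 0},
    {"dp": [1.5,-22.4,-47.4],"rot": [1.2,0,0],"jaw": 0},
    {"dp": [1.5,-22.5,-49.5],"rot": [1.23,0,0],"jaw": 0},
    {"dp": [1.5,-22.5,-49.5],"rot": [1.23,0,0],"jaw": 0}
  ],
  "squeeze": 58
}}

```text
t: 28.55
position: [0.545, 0.1858, 0.2445]
orientation: [-0.169, -0.001, 0.0, 0.986]
force: [-0.1, -0.4, -2.8]
width: 0.0101
```

Request:
{"method": "jog_arm", "body": {
  "series": [
    {"dp": [0,0,0],"rot": [0,0,0],"jaw": 0},
    {"dp": [0,0,0],"rot": [0,0,0],"jaw": 0},
    {"dp": [0,0,0],"rot": [0,0,0],"jaw": 0},
    {"dp": [0,0,0],"rot": [0,0,0],"jaw": 0},
    {"dp": [0,0,0],"rot": [0,0,0],"jaw": 0},
    {"dp": [0,0,0],"rot": [0,0,0],"jaw": 0}
  ],
  "squeeze": 58
}}

```text
t: 29.15
position: [0.5451, 0.1858, 0.2445]
orientation: [-0.169, -0.001, 0.0, 0.986]
force: [-0.0, 0.0, -2.4]
width: 0.0094
```

Run:
```python
from h import *
s=ctrl.state();print(s["position"],s["force"],s["width"])
a,_,_=cloud("scene");b,_,_=cloud("wrist")
cv2.imwrite("pics/p1.png",np.hstack([cv2.resize(a[170:330,180:420],(480,320)),cv2.resize(b,(320,320))[:, :]]))
```

```text
[0.54506437 0.18581306 0.24448945] [-2.53532442e-04  3.76053138e-02 -2.39395346e+00] 0.009441632583411028
```

View pics/p1.png

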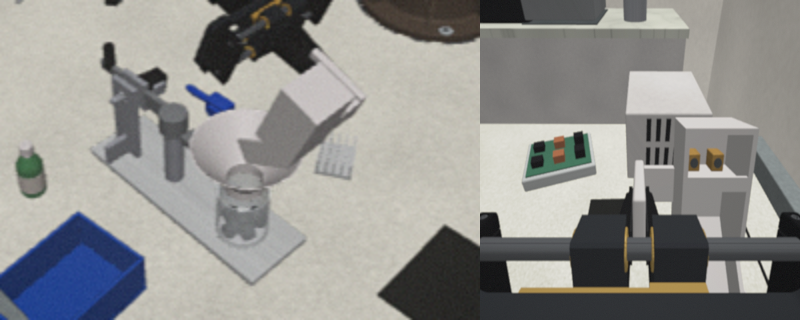

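The tipped tray's lip is inside the funnel mouth, the cores are in the clear canister at (243,220), and both blocks are still in the back bay (693,160)/(715,160). Tool weight fell by 0.8 N, about 4 cores. Untilting and returning.

Run:
```python
from h import *
s=ctrl.state();th0=R.from_quat(s["orientation"]).as_matrix(); print(np.arctan2(th0[1,1],-th0[2,1]))
rel=np.array([.067,-.080,.0075]); L=s["position"]+R.from_rotvec([1.23,0,0]).apply(rel);print(L)
for th,up in [(1.1,.01),(.96,.025),(.82,.04),(.68,.055),(.54,.065),(.4,.07),(.26,.07),(.12,.07),(0,.07)]:
    print(th-1.23,plan(L+[0,0,up]-R.from_rotvec([th,0,0]).apply(rel)))
print(plan([.4439,.3502,.2405],down(0)))
```

```text
1.2304337187148804
[0.61205867 0.15198875 0.17154806]
-0.1299999999999999 (array([0. , 7. , 7.8]), array([0., 0., 0.]))
-0.27 (array([ 0. , 12.7, 18.7]), array([0., 0., 0.]))
-0.41000000000000003 (array([ 0.1, 17.9, 28.1]), array([0., 0., 0.]))
-0.5499999999999999 (array([ 0.1, 22.3, 36.1]), array([0., 0., 0.]))
-0.69 (array([ 0.1, 27.5, 38.2]), array([0., 0., 0.]))
-0.83 (array([ 0.1, 33.2, 34.4]), array([0., 0., 0.]))
-0.97 (array([ 0. , 39.3, 25. ]), array([0., 0., 0.]))
-1.1099999999999999 (array([ 0. , 44.1, 14.8]), array([0., 0., 0.]))
-1.23 (array([-0. , 47. ,  5.6]), array([0., 0., 0.]))
(array([-101.1,  156.3,   51.4]), array([-1.2304,  0.0016,  0.0015]))
```

Request:
{"method": "jog_arm", "body": {
  "series": [
    {"dp": [0,7,7.8],"rot": [-0.13,0,0],"jaw": 0},
    {"dp": [0,12.7,18.7],"rot": [-0.27,0,0],"jaw": 0},
    {"dp": [0,17.9,28.1],"rot": [-0.41,0,0],"jaw": 0},
    {"dp": [0,22.3,36.1],"rot": [-0.55,0,0],"jaw": 0},
    {"dp": [0,27.5,38.2],"rot": [-0.69,0,0],"jaw": 0},
    {"dp": [0,33.2,34.4],"rot": [-0.83,0,0],"jaw": 0},
    {"dp": [0,39.3,25],"rot": [-0.97,0,0],"jaw": 0},
    {"dp": [0,44.1,14.8],"rot": [-1.11,0,0],"jaw": 0},
    {"dp": [0,47,5.6],"rot": [-1.23,0.0016,0.0015],"jaw": 0},
    {"dp": [-15,64,13],"rot": [-1.2304,0.0016,0.0015],"jaw": 0},
    {"dp": [-35,86,22],"rot": [-1.2304,0.0016,0.0015],"jaw": 0},
    {"dp": [-55,108,31],"rot": [-1.2304,0.0016,0.0015],"jaw": 0},
    {"dp": [-75,129,40],"rot": [-1.2304,0.0016,0.0015],"jaw": 0},
    {"dp": [-90,145,47],"rot": [-1.2304,0.0016,0.0015],"jaw": 0},
    {"dp": [-98,153,50],"rot": [-1.2304,0.0016,0.0015],"jaw": 0},
    {"dp": [-101,156.3,51.4],"rot": [-1.2304,0.0016,0.0015],"jaw": 0},
    {"dp": [-101,156.3,51.4],"rot": [-1.2304,0.0016,0.0015],"jaw": 0},
    {"dp": [-101,156.3,51.4],"rot": [-1.2304,0.0016,0.0015],"jaw": 0}
  ],
  "squeeze": 58
}}

```text
t: 31.05
position: [0.4445, 0.3497, 0.2404]
orientation: [0.707, -0.0, 0.0, -0.707]
force: [0.8, -0.1, -2.5]
width: 0.0096
```

Run:
```python
from h import *
s=ctrl.state();print(s["position"],s["force"],R.from_quat(s["orientation"]).as_matrix().round(3))
print(plan([.4439,.3502,.0405],down(0)))
b,_,_=cloud("wrist");cv2.imwrite("pics/p2.png",b)
```

```text
[0.44452563 0.34966668 0.24040543] [ 0.78058449 -0.09294494 -2.53817904] [[ 1.    -0.     0.001]
 [-0.001 -0.     1.   ]
 [-0.    -1.    -0.   ]]
(array([ -0.6, 199.9,   0.6]), array([ 0.0002, -0.0007, -0.0001]))
```

View pics/p2.png

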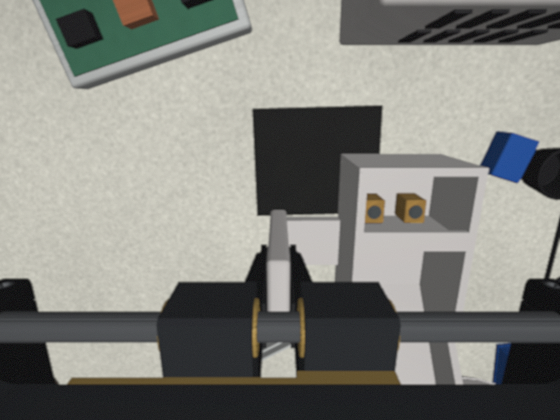

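The pouring bay is empty (410,290) and the blocks are in the back bay at (374,210) and (412,208). Setting down.

Request:
{"method": "jog_arm", "body": {
  "series": [
    {"dp": [-0.6,40,0.6],"rot": [0,0,0],"jaw": 0},
    {"dp": [-0.6,85,0.6],"rot": [0,0,0],"jaw": 0},
    {"dp": [-0.6,125,0.6],"rot": [0,0,0],"jaw": 0},
    {"dp": [-0.6,160,0.6],"rot": [0,0,0],"jaw": 0},
    {"dp": [-0.6,182,0.6],"rot": [0,0,0],"jaw": 0},
    {"dp": [-0.6,192,0.6],"rot": [0,0,0],"jaw": 0},
    {"dp": [-0.6,197,0.6],"rot": [0,0,0],"jaw": 0},
    {"dp": [-0.6,199.5,0.6],"rot": [0,0,0],"jaw": 0},
    {"dp": [-0.6,200,0.6],"rot": [0,0,0],"jaw": 0},
    {"dp": [-0.6,200,0.6],"rot": [0,0,0],"jaw": 0}
  ],
  "squeeze": 58
}}

```text
t: 32.1
position: [0.4443, 0.3504, 0.0413]
orientation: [-0.707, -0.0, -0.001, 0.707]
force: [0.5, 0.7, -2.8]
width: 0.0101
```

Request:
{"method": "jog_arm", "body": {
  "series": [
    {"dp": [0,0,0],"rot": [0,0,0],"jaw": 0.36},
    {"dp": [0,0,0],"rot": [0,0,0],"jaw": 0.36},
    {"dp": [0,0,0],"rot": [0,0,0],"jaw": 0.36},
    {"dp": [0,0,0],"rot": [0,0,0],"jaw": 0.36},
    {"dp": [0,-40,0],"rot": [0,0,0],"jaw": 0.36},
    {"dp": [0,-85,0],"rot": [0,0,0],"jaw": 0.36},
    {"dp": [0,-130,0],"rot": [0,0,0],"jaw": 0.36},
    {"dp": [0,-175,0],"rot": [0,0,0],"jaw": 0.36},
    {"dp": [0,-220,-40],"rot": [0,0,0],"jaw": 0.36},
    {"dp": [0,-260,-40],"rot": [0,0,0],"jaw": 0.36},
    {"dp": [0,-260,-40],"rot": [0,0,0],"jaw": 0.36}
  ],
  "squeeze": 20
}}

```text
t: 33.2
position: [0.4455, 0.3101, 0.3073]
orientation: [-0.705, -0.003, -0.004, 0.709]
force: [-0.2, -0.0, -0.2]
width: 0.034
```

Run:
```python
from h import *
s=ctrl.state();print(s["t"],s["position"],s["force"])
t,_,wt=cloud("top");a,_,_=cloud("scene");b,_,w=cloud("wrist")
m=(w[...,2]>.066)&(w[...,2]<.088)&(w[...,1]>.28)&(w[...,1]<.42)&(w[...,0]<.47)&(w[...,0]>.42)
p=w[m];print(len(p),cv2.minAreaRect((p[:,:2]*1000).astype(np.float32)) if len(p)>5 else "")
up=lambda i:cv2.resize(i,(400,300),interpolation=cv2.INTER_CUBIC)
cv2.imwrite("pics/f1.png",np.vstack([np.hstack([up(t[120:270,190:390]),up(a[250:310,260:340])]),np.hstack([up(b),up(a[170:290,220:380])])]))
```

```text
33.2 [0.44548751 0.31012108 0.3073346 ] [-0.17602587 -0.04069437 -0.16325698]
317 ((444.17095947265625, 350.8377990722656), (39.0799446105957, 9.27475643157959), 89.88065338134766)
```

View pics/f1.png

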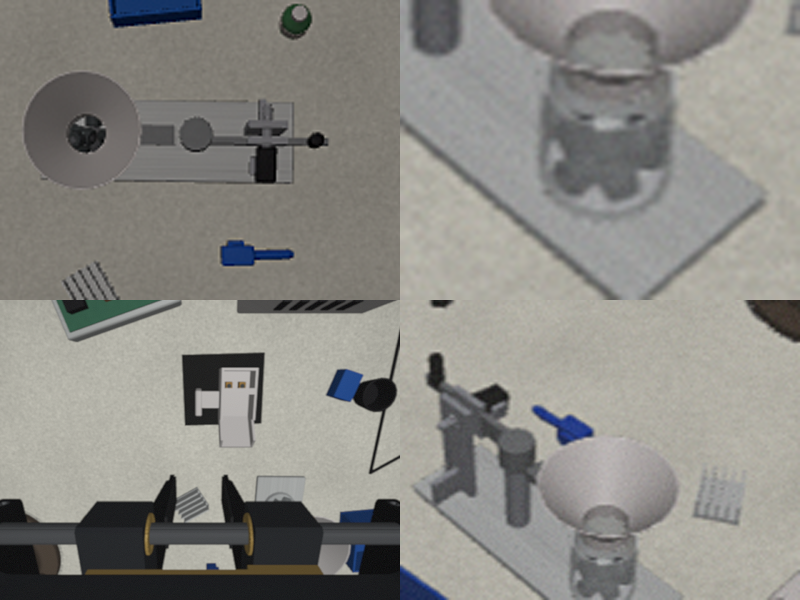

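The tray is back on its mat with the blocks inside, the pin is in, and the cores fill the lower canister (610,165). One last check: the highest core seen through the spout.

Run:
```python
from h import *
im,d,w=cloud("top")
m=(np.hypot(w[...,0]-.6115,w[...,1]-.129)<.025)
z=w[m][:,2];print("bore/can z",np.percentile(z,[0,25,50,75,100]).round(3), "n>.08:",(z>.08).sum())
m=(w[...,2]>.13)&(w[...,2]<.17)&(w[...,1]<-.1)&(w[...,1]>-.16)&(abs(w[...,0]-.61)<.05);print("knob",w[m].mean(0).round(4))
m=(w[...,2]>.105)&(w[...,2]<.13)&(w[...,1]<-.06)&(w[...,1]>-.1)&(w[...,0]<.6)&(w[...,0]>.54);print("pin head x",w[m].min(0).round(4),w[m].max(0).round(4))
# stray cores anywhere on the bench
m=((w[...,2]>.007)&(w[...,2]<.024)).astype(np.uint8);n,l,st,c=cv2.connectedComponentsWithStats(m)
print([(st[k].tolist(),w[l==k].mean(0).round(3).tolist()) for k in range(1,n) if 35<st[k,4]<90])
```

```text
bore/can z [0.011 0.036 0.049 0.104 0.115] n>.08: 115
knob [ 0.6041 -0.1276  0.1512]
pin head x [ 0.5583 -0.0855  0.105 ] [ 0.5996 -0.0609  0.1246]
[([133, 120, 18, 18, 80], [0.77, 0.371, 0.015]), ([246, 128, 45, 5, 54], [0.76, 0.052, 0.016]), ([227, 178, 15, 9, 39], [0.632, 0.135, 0.018])]
```

Run:
```python
from h import *
im,d,w=cloud("top")
r=np.hypot(w[...,0]-.6115,w[...,1]-.129)
for a in (.008,.012,.016,.018,.02):
    z=w[r<a][:,2];print(a,len(z),np.percentile(z,[50,90,100]).round(3))
g=im.max(2); m=(r<.03)&(g<70); print("dark px z",np.percentile(w[m][:,2],[5,50,95,100]).round(3),m.sum())
m&=w[...,2]>.08; print(w[m][:12].round(3),g[m][:12])
```

```text
0.008 45 [0.04  0.049 0.057]
0.012 92 [0.038 0.052 0.06 ]
0.016 132 [0.039 0.056 0.061]
0.018 156 [0.039 0.057 0.061]
0.02 189 [0.039 0.058 0.109]
dark px z [0.02  0.039 0.1   0.107] 264
[[0.636 0.132 0.102]
 [0.636 0.131 0.097]
 [0.636 0.128 0.101]
 [0.636 0.126 0.099]
 [0.635 0.123 0.106]
 [0.633 0.139 0.101]
 [0.634 0.137 0.097]
 [0.634 0.135 0.095]
 [0.634 0.119 0.096]
 [0.631 0.141 0.102]
 [0.632 0.14  0.091]
 [0.629 0.144 0.101]] [49 49 52 55 68 59 51 61 53 56 59 58]
```

Inside the bore the highest point is 61 mm, below the 80 mm limit, and the dark points near 100 mm are the spout's inner wall. Handing in.

```bash
python3 -c "
from rig import ctrl
print(ctrl.close_job(), ctrl.state()['t'])"
```

```text
the job is handed in; nothing more can be done
the job is handed in; nothing more can be done
```

I handed the job in at about 33 s of robot time; it reports no verdict, so what follows rests on my own checks.

**What I did:** I swung the arm to its stop by the knob and pushed the pin home through the ear and lug with its button held in. I then dropped the two loose cores in through the funnel. I tipped the tray about 70° over the funnel to pour its four cores, then set it back on its mat.

**Last checks:**
- **Pin:** the front of its head is at x ≈ 0.600, against the ear mouth at 0.601. The button was seen out after I let go.
- **Arm:** it still looks at its stop.
- **Cores:** the pouring bay is empty and I found no stray core on the bench. The highest point seen through the spout is 61 mm, under the 80 mm limit. I inferred that all six are in from this and from the 0.8 N drop in tool weight on pouring, and did not count them one by one.
- **Tray:** it stands upright on its mat, with its handle within 2 mm of where it was. Both brass blocks are in the back bay.
- **Robot:** the gripper is clear of everything.

No check failed. Points near 100 mm in the first depth check of the canister turned out to be the spout's inner wall. The top camera's knob reading was 6 mm off in x; I put that down to it seeing the knob's side.

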